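Demould the cured resin cups, nest them and shut the carton

ROBOT

A 6-joint arm with a two-finger parallel gripper is mounted at the origin on a cart in front of the work surface, level with it; the furniture and walls round the work are solid. World frame = base frame: x ahead of the robot, y to its left, z up, the work surface at z = 0. Lengths are in m, angles in rad, forces in N, time in s.
With the tool pointing down it reaches from about 0.375 to 0.9 m from the base axis. Payload 3.1 kg.
Tool frame: the origin (TCP) lies where the fingers leave the gripper's body, on its centre line; the fingertips stand 73 mm ahead of it and the grasp point (between the pads) lies 54 mm ahead of it; z points along the fingers, y is the line along which they close (so a half turn about z gives the same grasp; the last joint's range is limited). The gripper opens to 85 mm and grips with 20 to 120 N. Pads are 22 mm wide; open, the fingers measure 114 mm over their backs; the gripper's body (76 mm by 85 mm) begins 54 mm behind the grasp point. The pads swing forward as they close: fully open they stand 13 mm farther back than shut.
Start: joints at [-1.357, 0.527, 1.433, -0, 1.181, -0.178], TCP at [0.239, -0.578, 0.304] pointing down, gripper open.
Joint ranges: [-3.08, 3.08], [-0.75, 2.2], [0.22, 2.44], [-1.43, 4.57], [0, 2.65], [-2.85, 2.85]. Speed limits (rad/s): [2.79, 2.79, 3.14, 3.14, 3.14, 3.14].

INTERFACE

Orientations are given as a unit quaternion [x, y, z, w].
In Python, from station import manip gives the robot as it stands.
- The arm moves only by the shell command python3 -m crank 'ROWS' [FORCE]. ROWS is JSON, a list of rows, each an object with "dp": the shift along the tool's x, y, z normalised to -1 to 1, where 1 is 50 cm, a list of three; "delta_rot": the turn, a rotation vector about the tool's x, y, z normalised to -1 to 1, where 1 is 2 pi rad, a list of three; "fingers": the opening, from -1 (shut) to 1 (fully open). A call has 1 to 12 rows; each row shifts and turns the commanded pose from where the row before left it, along the tool's axes as they then stand; what a row does not reach is not made up. A row lasts 1/12 s, in which the tool goes at most 41.7 mm and 7.16 degrees, less where a joint would pass 70% of its speed; a pose out of reach is approached as far as the arm can. A call with a number of a shift or a turn outside -1 to 1 is refused whole. A call with a gripper value outside its range is refused whole. The fingers move at their own pace and stop on an object; FORCE is the grip in N (left out, the last holds). Time passes only in rows, so rows that do not move let the fingers close. It gives the time, the measured TCP pose, the force, the opening and the grip force at its end, in the units of the state.
- manip.sense(): the state, without advancing time (a new reading comes with each control period).
- manip.snapshot(name): name is "side" or "top" or "wrist"; returns (picture, depth): 384x512x3 uint8, red, green, blue; 384x512 float32, m along the optical axis (not along the pixel's ray), 0 where there is no reading.
- manip.camera_model(name): a dict with "fx", "fy", "cx", "cy" (pixels), "k1" (the pictures are not rectified: a ray, as slopes to the right and down, at radius r is drawn at 1 + k1 r^2 times it, then the intrinsics apply), "origin" and "attitude" of the camera in the world. Camera axes: x right, y up, looking along -z (the intrinsics and any distortion apply to the point x, -y, -z); pixel columns grow to the right and rows downward; lengths in m; the calibration is good to about 2 mm. A picture is of the moment at which its call begins: read the wrist's pose just before it. camera_model takes no time and is no camera call; for the wrist camera it gives the pose at the moment of the call.
- manip.sign_off(): hands the job in; it is judged then, once.
The state is a dict: "t": time; "q": joint angles; "qd": joint speeds; "tau": joint torques, N m; "tcp_pos": TCP position; "tool_rot": TCP orientation; "force": force on the tool from outside, world axes, zero at the start; "ft_torque": the same for the moment, N m; "finger_gap": opening from 0.0 (shut) to 1.0 (fully open); "gripper_force": force on a finger pad.
Only numpy, scipy, OpenCV 4.12 (cv2) and the standard library are available. Lean on these libraries where they do the work, as an engineer would, in place of code of your own. Each camera call takes 0.05 s, during which the arm holds its last target. There are 200 camera calls.

TASK

The blue resin cups in the aluminium mould have cured: lift every one out of its cavity and nest them, upright, one inside the other on the cup that already stands in the carton. Then swing the carton's lid down until it is fully shut, with its tab home behind the front wall, and leave the timer, the pink-capped vial and the orange rack where they are.

Things in the scene. Friction and masses are not known exactly. Their poses are not given: they have to be found in the camera images.
- cup_1: round blue resin cup, open at the top, 62 mm across, 30 mm high, 35 g; origin: centre of the underside, z out of the mouth. Its top 12 mm (z 18 to 30) is an upright collar 62 mm across; under it a 5 mm shoulder steps in to a tapered body, 52 mm across at z = 18, 41 mm at the bottom. Mouth 56 mm. Starts in a mould cavity, or is absent (so are the other numbered cups).
- cup_base: a seventh cup of the same shape, loose on the carton's floor from the start, near its middle. A cup nests with its shoulder on the rim of the cup below: each next cup stands 12 mm higher, with about 1.5 mm of side play; the taper lets it enter some 5 mm off-centre.
- cup_2: blue resin cup, same shape, size and frame as cup_1; starts in another cavity of the mould, or is absent.
- cup_3: blue resin cup, same shape, size and frame as cup_1; starts in another cavity of the mould, or is absent.
- cup_4: blue resin cup, same shape, size and frame as cup_1; starts in another cavity of the mould, or is absent.
- cup_5: blue resin cup, same shape, size and frame as cup_1; starts in another cavity of the mould, or is absent.
- cup_6: blue resin cup, same shape, size and frame as cup_1; starts in another cavity of the mould, or is absent.
- mould: fixed aluminium mould, 166 (x) by 280 (y) by 45 mm; origin: centre of the underside. Six cavities at x = -38, 38, y = -96, 0, 96 mm, in two troughs along y, 66 mm wide, floor at z = 40; rails beside them rise to 45. A cup hangs by its shoulder on that floor (origin at z = 22), collar free on its +y and -y sides (34 mm gaps), rails 2 mm off on the x sides. Lifts straight out, 20 mm.
- carton: loose cardboard carton, 0.4 kg, 146 by 146 mm; origin: centre of the underside. Walls 3 mm thick and 66 mm high, inside 140 by 140 mm, inner floor at z = 3 mm. Lid hinged along the top of the +x wall; the front wall is on the -x side.
- carton_hinge (a point): middle of the lid's hinge line: top outer edge of the carton's +x wall, 73 mm from the carton's middle, 66 mm up. The line runs along the carton's y.
- carton_lid (a joint): angle of the carton's lid, rad: 0 shut, 1.9 widest; at 1.57 its top panel is upright, 34 mm behind the hinge. A stiff crease: it stays where left and swings with about 1 N at the free edge; no latch or spring. The lid is a cap 146 by 146 mm, 34 mm deep, 3 mm thick. Shut, its top is 100 mm and its inside 97 mm above the worktop (six nested cups reach 93 mm).
- lid_edge (a point): middle of the lid's outer upper front edge: shut, it is 146 mm from the hinge line towards the carton's -x and 34 mm above it; it swings with the lid. With the lid open upright it is the topmost edge, and the outer face looks away from the carton (+x). A pale tab, 96 mm wide, hangs inside this edge and, when shut, reaches 15 mm down behind the front wall.
- timer: white bench timer, 66 by 70 by 18 mm, a bystander.
- vial: vial with a pink cap, 40 mm across, 58 mm high, a bystander.
- orange_rack: upright orange block rack with round holes in its side, 58 by 62 by 110 mm, a bystander.
There are look-alikes about, which are no part of the job. What is shaped like the cup_6 but purple or yellow is not meant.

How it is judged:
On the way, in this order (a step that is already met when the one before it is completed fails the run):
1. every cup that was in the mould is nested upright on the cup in the carton (horizontal distance between each of cup_1, cup_2, cup_3, cup_4, cup_5, cup_6 and cup_base below 0.008 m and z of cup_1 in the frame of cup_base between 0.009 and 0.066 m and angle between each of cup_1, cup_2, cup_3, cup_4, cup_5, cup_6, cup_base's own z axis and vertical below 0.1 rad and z of cup_2 in the frame of cup_base between 0.009 and 0.066 m and z of cup_3 in the frame of cup_base between 0.009 and 0.066 m and z of cup_4 in the frame of cup_base between 0.009 and 0.066 m and z of cup_5 in the frame of cup_base between 0.009 and 0.066 m and z of cup_6 in the frame of cup_base between 0.009 and 0.066 m and x of cup_base in the frame of carton between -0.045 and 0.045 m and y of cup_base in the frame of carton between -0.045 and 0.045 m and z of cup_base in the frame of carton below 0.012 m and angle between carton's own z axis and vertical below 0.06 rad and height (world z) of carton below 0.012 m), for 0.2 s.
2. the carton's lid is fully shut (value of joint carton_lid below 0.06 rad), for 0.2 s.
At the end, for the whole second after the job is handed in: All cups stand upright (within 0.1 rad) and nested on the first one in the carton (axes within 8 mm of it), the first cup on the carton's floor, the carton upright on the worktop, its lid shut to within 0.06 rad, everything at rest (all of step 1 and linear speed of each of cup_1, cup_2, cup_3, cup_4, cup_5, cup_6, cup_base, carton below 0.02 m/s and value of joint carton_lid below 0.06 rad); the robot touches nothing.
It fails at once if the timer is moved more than 4 cm or tipped over (distance of timer from where it was at the start of the episode above 0.04 m or angle between timer's own z axis and vertical above 0.6 rad).
It fails at once if the pink-capped vial is moved more than 4 cm or tipped over (distance of vial from where it was at the start of the episode above 0.04 m or angle between vial's own z axis and vertical above 0.6 rad).
It fails at once if the orange rack is moved more than 4 cm or tipped over (distance of orange_rack from where it was at the start of the episode above 0.04 m or angle between orange_rack's own z axis and vertical above 0.6 rad).
Of cup_1, cup_2, cup_3, cup_4, cup_5, cup_6 only 3 to 5 are there at a start; the rules pass over those that are not, and their reading is None.
At some moment in a run one of carton may be knocked a few centimetres aside while the robot is not near it.
It also fails if it takes over 210 s, if anything falls off the work surface, if the arm or the gripper's body presses on something with over 40 N, if the wrist force passes 120 N, or if a joint passes its speed limit or range.

## Working session

There is one attempt and no reset: what is moved stays moved. The work goes in short steps, Python scripts to look and compute and a shell command to move; the robot and the scene stay as the last step left them, time stands still between calls to the robot, and variables do not carry over. Pictures are saved under pics/ and viewed, at most 14 in all, crops included, and the job is handed in when it is done.

```bash
mkdir -p pics; ls; cat > h.py <<'E'
import numpy as np, cv2
from scipy.spatial.transform import Rotation as R
from station import manip
def rot(m):
    a=np.array(m["attitude"],float)
    return a if a.shape==(3,3) else R.from_quat(a).as_matrix()
def cast(m,u,v,z=None,d=None):
    """pixels -> world, on plane z or at depth d"""
    K=np.array([[m["fx"],0,m["cx"]],[0,m["fy"],m["cy"]],[0,0,1.]])
    p=np.stack([np.ravel(u),np.ravel(v)],1).astype(float)
    dd=(p-[m["cx"],m["cy"]])/[m["fx"],m["fy"]]; s=dd.copy()
    for _ in range(10): s=dd/(1+m["k1"]*(s**2).sum(1,keepdims=True))
    ray=np.c_[s[:,0],-s[:,1],-np.ones(len(s))]@rot(m).T
    o=np.array(m["origin"])
    k=(z-o[2])/ray[:,2] if z is not None else np.ravel(d)
    return o+ray*k[:,None]
def snap(name,fn=None):
    m=manip.camera_model(name); im,d=manip.snapshot(name)
    if fn: cv2.imwrite('pics/'+fn+'.png',im[:,:,::-1])
    return m,im,d
E
python3 - <<'E'
from h import *
for n in("top","side","wrist"):
    m,im,d=snap(n,n+"0"); print(n,m)
print(manip.sense())
E
```

```text
pics
top {'fx': 487.6774797451639, 'fy': 487.6774797451639, 'cx': 248.23726266098706, 'cy': 192.25774791028388, 'k1': 0.021211450394940684, 'origin': array([ 0.34765641, -0.07895786,  1.63903188]), 'attitude': array([ 0.03455499, -0.033597  , -0.69689738,  0.7155496 ])}
side {'fx': 364.0866995140682, 'fy': 364.0866995140682, 'cx': 255.19090395700456, 'cy': 184.71484022399108, 'k1': 0.030027220234632713, 'origin': array([-0.09906637,  0.80266352,  0.92673641]), 'attitude': array([-0.1182482 ,  0.41995098,  0.86085565, -0.26188947])}
wrist {'fx': 283.6221936501151, 'fy': 283.6221936501151, 'cx': 256.45413414715443, 'cy': 189.77517338032936, 'k1': -0.06525918248010205, 'origin': array([ 0.31179442, -0.5467208 ,  0.37301049]), 'attitude': array([-0.12988105,  0.08871699, -0.5488585 ,  0.8209839 ])}
{'t': 0.15, 'q': array([-1.35749342e+00,  5.28257603e-01,  1.43359272e+00,  1.41025578e-05,
        1.18141604e+00, -1.78478501e-01]), 'qd': array([-5.73858807e-04, -2.68647060e-03, -2.86708840e-03,  1.03710694e-03,
        2.29479652e-04, -6.83521355e-05]), 'tau': array([ 9.70359724e-04, -4.42742014e+01, -1.78276688e+01, -2.48542092e-04,
        5.62607005e-03, -1.29735352e-05]), 'tcp_pos': array([ 0.2385984 , -0.57720561,  0.30316012]), 'tool_rot': array([ 9.80874871e-01,  1.94637581e-01, -8.05051654e-06, -8.36840857e-04]), 'force': array([-0.0741827 ,  1.09810851,  0.15577564]), 'ft_torque': array([-0.02280939, -0.05616512, -0.00422725]), 'gripper_force': 0.0, 'finger_gap': 1.0006698332851924}
```

View pics/top0.png

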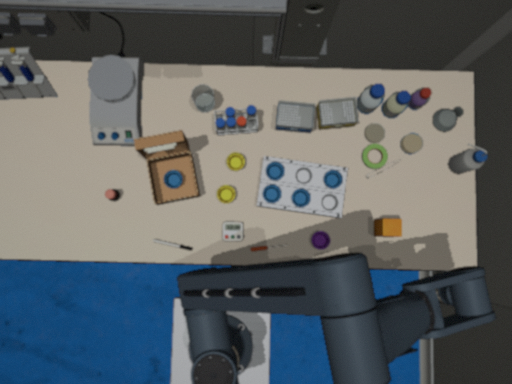

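View pics/side0.png

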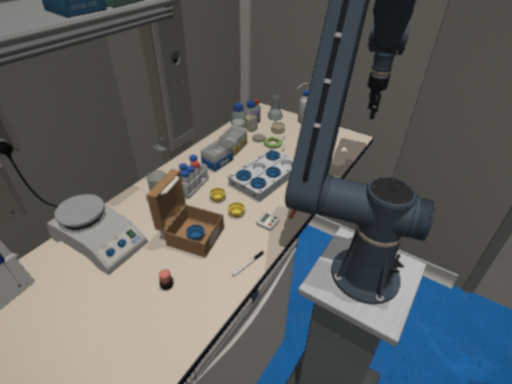

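The top view shows four blue cups in the mould at about (276,171), (333,179), (272,194) and (301,198). The carton with its base cup is at (175,178) and its lid stands open toward +x. The timer is at (232,231), the vial at (112,195) and the rack at (388,228). The side view agrees.

```bash
cat >> h.py <<'E'
def bluecups(m,im,z,box,amin=60):
    hsv=cv2.cvtColor(im,cv2.COLOR_RGB2HSV)
    k=cv2.inRange(hsv,(97,110,40),(118,255,255)); b=np.zeros_like(k); x0,x1,y0,y1=box; b[y0:y1,x0:x1]=k[y0:y1,x0:x1]
    b=cv2.morphologyEx(b,cv2.MORPH_CLOSE,np.ones((3,3)))
    out=[]
    for c in cv2.findContours(b,cv2.RETR_EXTERNAL,cv2.CHAIN_APPROX_NONE)[0]:
        if cv2.contourArea(c)<amin: continue
        (u,v),ax,an=cv2.fitEllipse(c); out.append((np.round([u,v,*ax],1),np.round(cast(m,u,v,z)[0],4)))
    return out
E
python3 - <<'E'
from h import *
m,im,d=snap("top")
for o in bluecups(m,im,.050,(255,350,155,218)): print("mould",*o)
for o in bluecups(m,im,.031,(150,200,150,205)): print("carton",*o)
P=lambda u,v,z:np.round(cast(m,u,v,z)[0],3)
print("carton corners",[P(u,v,.066) for u,v in((149,160),(190,153),(199,195),(157,203))])
print("timer",P(232,231,.018),"vial",P(112,195,.058),"rack",P(388,228,.11),"scale",P(115,80,.05))
print("depth z lid:",[ (P(u,v,0),np.round(cast(m,u,v,d=d[v,u])[0],3)) for u,v in((136,140),(160,136),(184,134),(164,148),(187,150),(163,142),(140,150))])
print(cv2.imwrite('pics/crop.png',cv2.resize(im[115:215,130:355,::-1],None,fx=3.5,fy=3.5,interpolation=cv2.INTER_CUBIC)))
E
```

```text
mould [300.5 197.3  15.9  16.1] [ 0.4894 -0.2462  0.05  ]
mould [271.6 193.2  15.5  16.3] [ 0.5004 -0.1513  0.05  ]
mould [332.7 178.8  15.9  16.1] [ 0.553  -0.3505  0.05  ]
mould [274.7 170.5  15.5  16. ] [ 0.5755 -0.1597  0.05  ]
carton [173.  178.7  15.4  16.2] [0.5418 0.1762 0.031 ]
carton corners [array([0.597, 0.251, 0.066]), array([0.623, 0.119, 0.066]), array([0.487, 0.084, 0.066]), array([0.457, 0.219, 0.066])]
timer [ 0.374 -0.024  0.018] vial [0.48  0.368 0.058] rack [ 0.395 -0.514  0.11 ] scale [0.866 0.38  0.05 ]
depth z lid: [(array([0.675, 0.312, 0.   ]), array([0.632, 0.261, 0.214])), (array([0.691, 0.231, 0.   ]), array([0.647, 0.192, 0.21 ])), (array([0.7 , 0.15, 0.  ]), array([0.665, 0.127, 0.165])), (array([0.65 , 0.216, 0.   ]), array([0.611, 0.178, 0.209])), (array([0.645, 0.138, 0.   ]), array([0.633, 0.128, 0.069])), (array([0.67, 0.22, 0.  ]), array([0.629, 0.182, 0.208])), (array([0.641, 0.297, 0.   ]), array([0.612, 0.26 , 0.162]))]
True
```

View pics/crop.png

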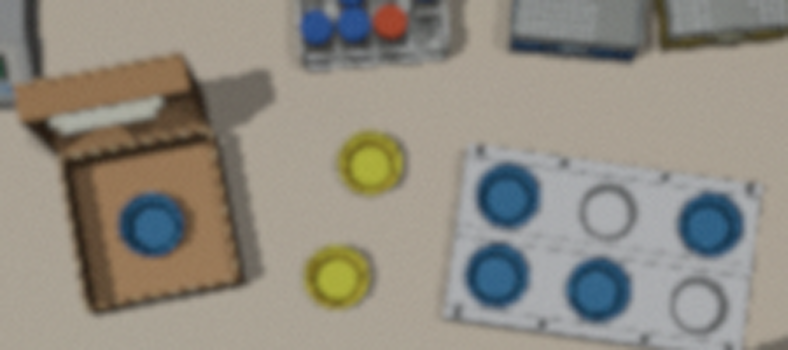

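The crop confirms four cups in the mould, with the cavities at crop (607,212) and (698,305) empty. The two yellow look-alikes stand between the carton and the mould, and the lid is upright. The mould yaw is about -0.117 rad and the carton yaw about +0.22 rad. I'll first turn the tool so the camera sits on the robot's side (yaw about 3.02).

```bash
cat >> h.py <<'E'
def plan(x,y,z,yaw=3.024,s=None):
    """total tool-frame shift (normalised units, 1=50cm) after turning; tip-down"""
    s=s or manip.sense(); Rm=R.from_quat(s["tool_rot"]).as_matrix(); p=s["tcp_pos"]
    cy=np.arctan2(Rm[1,0],Rm[0,0]); w=(yaw-cy+np.pi)%(2*np.pi)-np.pi
    c,q=np.cos(yaw),np.sin(yaw); T=np.array([[c,q,0],[q,-c,0],[0,0,-1.]]).T
    print("tcp",p.round(4),"yaw",round(cy,3),"tilt",np.round(Rm[:2,2],4),"dp/0.5 (after turn)",(T.T@(np.array([x,y,z])-p)/.5).round(4),"turn z",round(-w/2/np.pi,4))
E
r='{"dp":[0,0,0],"delta_rot":[0,0,-0.019],"fingers":1}'
python3 -m crank '[{"dp":[0,0,0],"delta_rot":[0,0,-0.019],"fingers":1},{"dp":[0,0,0],"delta_rot":[0,0,-0.019],"fingers":1},{"dp":[0,0,0],"delta_rot":[0,0,-0.019],"fingers":1},{"dp":[0,0,0],"delta_rot":[0,0,-0.019],"fingers":1},{"dp":[0,0,0],"delta_rot":[0,0,-0.019],"fingers":1},{"dp":[0,0,0],"delta_rot":[0,0,-0.019],"fingers":1},{"dp":[0,0,0],"delta_rot":[0,0,-0.019],"fingers":1},{"dp":[0,0,0],"delta_rot":[0,0,-0.019],"fingers":1},{"dp":[0,0,0],"delta_rot":[0,0,-0.019],"fingers":1},{"dp":[0,0,0],"delta_rot":[0,0,-0.019],"fingers":1},{"dp":[0,0,0],"delta_rot":[0,0,-0.019],"fingers":1}]' 40
python3 -m crank '[{"dp":[0,0,0],"delta_rot":[0,0,-0.019],"fingers":1},{"dp":[0,0,0],"delta_rot":[0,0,-0.019],"fingers":1},{"dp":[0,0,0],"delta_rot":[0,0,-0.019],"fingers":1},{"dp":[0,0,0],"delta_rot":[0,0,-0.019],"fingers":1},{"dp":[0,0,0],"delta_rot":[0,0,-0.019],"fingers":1},{"dp":[0,0,0],"delta_rot":[0,0,-0.019],"fingers":1},{"dp":[0,0,0],"delta_rot":[0,0,-0.019],"fingers":1},{"dp":[0,0,0],"delta_rot":[0,0,-0.019],"fingers":1},{"dp":[0,0,0],"delta_rot":[0,0,-0.019],"fingers":1},{"dp":[0,0,0],"delta_rot":[0,0,-0.019],"fingers":1},{"dp":[0,0,0],"delta_rot":[0,0,-0.019],"fingers":1}]'
python3 -c "
from h import *
plan(.4894,-.2462,.26)"
```

```text
t: 1.12
tcp_pos: [0.2386, -0.5774, 0.3036]
tool_rot: [0.656, 0.755, 0.0, -0.0]
force: [-0.1, -0.2, 0.4]
finger_gap: 1.0
gripper_force: 0.0
t: 2.03
tcp_pos: [0.2386, -0.5774, 0.3036]
tool_rot: [0.059, 0.998, 0.0, -0.0]
force: [-0.0, 0.2, -0.3]
finger_gap: 0.998
gripper_force: 0.0
tcp [ 0.2386 -0.5774  0.3036] yaw 3.024 tilt [-0.0001  0.0006] dp/0.5 (after turn) [-0.4203  0.7167  0.0873] turn z 0.0
```

```bash
python3 -m crank '[{"dp":[-0.0382,0.0652,0.008],"delta_rot":[0,0,0],"fingers":1},{"dp":[-0.0382,0.0652,0.008],"delta_rot":[0,0,0],"fingers":1},{"dp":[-0.0382,0.0652,0.008],"delta_rot":[0,0,0],"fingers":1},{"dp":[-0.0382,0.0652,0.008],"delta_rot":[0,0,0],"fingers":1},{"dp":[-0.0382,0.0652,0.008],"delta_rot":[0,0,0],"fingers":1},{"dp":[-0.0382,0.0652,0.008],"delta_rot":[0,0,0],"fingers":1},{"dp":[-0.0382,0.0652,0.008],"delta_rot":[0,0,0],"fingers":1},{"dp":[-0.0382,0.0652,0.008],"delta_rot":[0,0,0],"fingers":1},{"dp":[-0.0382,0.0652,0.008],"delta_rot":[0,0,0],"fingers":1},{"dp":[-0.0382,0.0652,0.008],"delta_rot":[0,0,0],"fingers":1},{"dp":[-0.0382,0.0652,0.008],"delta_rot":[0,0,0],"fingers":1},{"dp":[0,0,0],"delta_rot":[0,0,0],"fingers":1}]'
python3 - <<'E'
from h import *
plan(.4894,-.2462,.26)
m,im,d=snap("wrist","w1")
for o in bluecups(m,im,.050,(0,512,0,384),300): print(*o)
E
```

```text
t: 3.03
tcp_pos: [0.4938, -0.242, 0.2591]
tool_rot: [0.059, 0.998, 0.002, -0.0]
force: [-1.0, -0.2, -0.0]
finger_gap: 0.998
gripper_force: 0.0
tcp [ 0.4938 -0.242   0.2591] yaw 3.024 tilt [0.     0.0034] dp/0.5 (after turn) [ 0.0077 -0.0095 -0.0017] turn z 0.0
[319.9 330.4  20.8  29.5] [ 0.7008 -0.1842  0.05  ]
[161.7 238.2  42.9  52.6] [ 0.5481 -0.3529  0.05  ]
[332.7 239.3  44.5  52.3] [ 0.572  -0.1651  0.05  ]
[340.6 173.8  55.5  59.6] [ 0.4977 -0.1545  0.05  ]
[247.4 173.8  57.7  58.4] [ 0.4865 -0.2494  0.05  ]
```

View pics/w1.png

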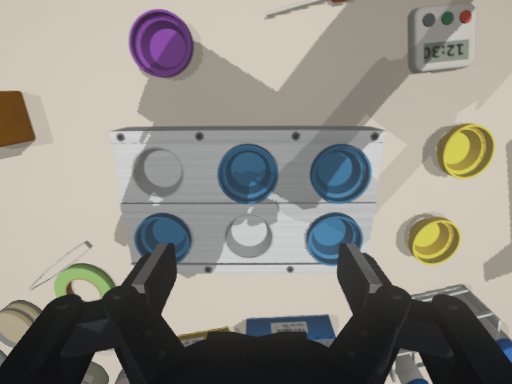

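The wrist view shows the target cup at (247,174), clear of its neighbours, with the fingertips at about (160,250) and (347,250). I'll read fingertip height from depth before descending.

```bash
python3 -m crank '[{"dp":[0.011,-0.0113,0.05],"delta_rot":[0,0,0],"fingers":0.7},{"dp":[0,0,0.05],"delta_rot":[0,0,0],"fingers":0.7},{"dp":[0,0,0.03],"delta_rot":[0,0,0],"fingers":0.7},{"dp":[0,0,0],"delta_rot":[0,0,0],"fingers":0.7},{"dp":[0,0,0],"delta_rot":[0,0,0],"fingers":0.7}]'
python3 - <<'E'
from h import *
plan(.488,-.2478,.114)
m,im,d=snap("wrist","w2")
p=manip.sense()["tcp_pos"]
v,u=np.mgrid[180:300,100:420]; q=cast(m,u,v,d=d[180:300,100:420])-p; T=np.array([[-.993,.117],[.117,.993]])
xy=q[:,:2]@T.T
k=(d[180:300,100:420].ravel()>.05)&(abs(xy[:,0])<.014)&(abs(xy[:,1])>.03)&(abs(xy[:,1])<.065)&(q[:,2]>-.085)
print(k.sum(), np.percentile(q[k,2],[0,1,5,50]).round(4))
for s in(-1,1):
    kk=k&(np.sign(xy[:,1])==s)&(q[:,2]<np.percentile(q[k,2],10)); print(np.abs(xy[kk,1]).min().round(4),xy[kk].mean(0).round(4))
for o in bluecups(m,im,.050,(0,512,0,384),300): print(*o)
E
```

```text
t: 3.5
tcp_pos: [0.4845, -0.2533, 0.1944]
tool_rot: [0.062, 0.998, 0.0, -0.001]
force: [0.5, -0.4, 0.2]
finger_gap: 0.85
gripper_force: 0.0
tcp [ 0.4845 -0.2533  0.1944] yaw 3.017 tilt [-0.0016  0.001 ] dp/0.5 (after turn) [-0.0057  0.0117  0.1608] turn z -0.0011
5226 [-0.066  -0.0631 -0.0587 -0.0354]
0.0354 [ 0.0056 -0.0379]
0.036 [0.0046 0.0382]
[137.3 268.1  14.6  40.9] [ 0.5335 -0.366   0.05  ]
[380.6 267.2  23.8  51.6] [ 0.56   -0.1508  0.05  ]
[261.7 204.8  70.4  74.8] [ 0.4872 -0.249   0.05  ]
[377.7 203.1  68.9  75.8] [ 0.4977 -0.1545  0.05  ]
```

View pics/w2.png

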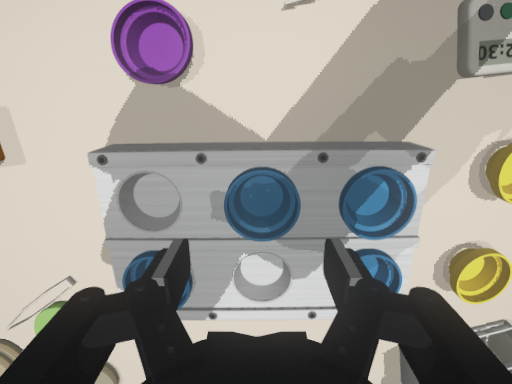

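The cup at (262,205) lies between the fingers. The tips measure about 67 mm below the TCP, so I'll descend to TCP z = 0.110 and grip.

```bash
python3 -m crank '[{"dp":[-0.0057,0.0117,0],"delta_rot":[0,0,0],"fingers":0.7},{"dp":[0,0,0.05],"delta_rot":[0,0,0],"fingers":0.8},{"dp":[0,0,0.05],"delta_rot":[0,0,0],"fingers":0.8},{"dp":[0,0,0.05],"delta_rot":[0,0,0],"fingers":0.8},{"dp":[0,0,0.018],"delta_rot":[0,0,0],"fingers":0.8},{"dp":[0,0,0],"delta_rot":[0,0,0],"fingers":0.8},{"dp":[0,0,0],"delta_rot":[0,0,0],"fingers":0.8}]'
python3 -c "
from h import *
plan(.488,-.248,.110)"
python3 -m crank '[{"dp":[0,0,0],"delta_rot":[0,0,0],"fingers":0.2},{"dp":[0,0,0],"delta_rot":[0,0,0],"fingers":0.2},{"dp":[0,0,0],"delta_rot":[0,0,0],"fingers":0.2},{"dp":[0,0,0],"delta_rot":[0,0,0],"fingers":0.2},{"dp":[0,0,0],"delta_rot":[0,0,0],"fingers":0.2}]' 30
```

```text
t: 4.13
tcp_pos: [0.4892, -0.2473, 0.1116]
tool_rot: [0.062, 0.998, -0.0, 0.0]
force: [-0.1, -0.2, 0.3]
finger_gap: 0.901
gripper_force: 0.0
tcp [ 0.4892 -0.2473  0.1116] yaw 3.018 tilt [ 0.0008 -0.0006] dp/0.5 (after turn) [ 0.0023 -0.0016  0.0033] turn z -0.0009
t: 4.55
tcp_pos: [0.4896, -0.2478, 0.1132]
tool_rot: [0.061, 0.998, -0.001, 0.002]
force: [-0.7, 0.9, 7.7]
finger_gap: 0.739
gripper_force: 32.1
```

```bash
python3 -m crank '[{"dp":[0,0,-0.02],"delta_rot":[0,0,0],"fingers":0.2},{"dp":[0,0,-0.03],"delta_rot":[0,0,0],"fingers":0.2},{"dp":[0,0,-0.05],"delta_rot":[0,0,0],"fingers":0.2},{"dp":[0,0,-0.06],"delta_rot":[0,0,0],"fingers":0.2},{"dp":[0,0,-0.04],"delta_rot":[0,0,0],"fingers":0.2},{"dp":[0,0,0],"delta_rot":[0,0,0],"fingers":0.2},{"dp":[0,0,0],"delta_rot":[0,0,0],"fingers":0.2}]'
cat >> h.py <<'E'
def carton(n=2,z=.031):
    """base/stack cup seen by top camera; z = rim height"""
    m,im,d=snap("top"); o=bluecups(m,im,z,(125,225,125,225)); 
    for a in o: print("stack",*a)
    return m,im,d
E
python3 - <<'E'
from h import *
carton(); plan(.541,.176,.21)
E
```

```text
t: 5.13
tcp_pos: [0.4893, -0.2474, 0.213]
tool_rot: [0.062, 0.998, -0.001, 0.002]
force: [-1.2, 0.7, -1.2]
finger_gap: 0.741
gripper_force: 33.0
stack [173.  178.7  15.4  16.1] [0.5418 0.1761 0.031 ]
tcp [ 0.4886 -0.2469  0.2116] yaw 3.018 tilt [ 0.0009 -0.0006] dp/0.5 (after turn) [-0.0048  0.8523  0.0032] turn z -0.0009
```

```bash
python3 -m crank '[{"dp":[0,0.06,0],"delta_rot":[0,0,0],"fingers":0.2},{"dp":[-0.0005,0.08,0],"delta_rot":[0,0,0],"fingers":0.2},{"dp":[-0.0005,0.08,0],"delta_rot":[0,0,0],"fingers":0.2},{"dp":[-0.0005,0.08,0],"delta_rot":[0,0,0],"fingers":0.2},{"dp":[-0.0005,0.08,0],"delta_rot":[0,0,0],"fingers":0.2},{"dp":[-0.0005,0.08,0],"delta_rot":[0,0,0],"fingers":0.2},{"dp":[-0.0005,0.08,0],"delta_rot":[0,0,0],"fingers":0.2},{"dp":[-0.0005,0.08,0],"delta_rot":[0,0,0],"fingers":0.2},{"dp":[-0.0005,0.07,0],"delta_rot":[0,0,0],"fingers":0.2},{"dp":[-0.0005,0.04,0],"delta_rot":[0,0,0],"fingers":0.2},{"dp":[0,0,0],"delta_rot":[0,0,0],"fingers":0.2},{"dp":[0,0,0],"delta_rot":[0,0,0],"fingers":0.2}]'
python3 - <<'E'
from h import *
plan(.541,.176,.21)
p=manip.sense()["tcp_pos"]
m,im,d=snap("wrist","w3")
for o in bluecups(m,im,.031,(0,512,0,384),300): print(*o)
print("held rim height")
for o in bluecups(m,im,p[2]-.061,(0,512,0,384),300): print(*o)
E
```

```text
t: 6.18
tcp_pos: [0.5349, 0.116, 0.2095]
tool_rot: [0.06, 0.998, -0.0, -0.002]
force: [-0.7, -0.4, -0.9]
finger_gap: 0.738
gripper_force: 33.1
tcp [0.5349 0.116  0.2095] yaw 3.021 tilt [-0.0031 -0.0003] dp/0.5 (after turn) [ 0.002   0.1207 -0.001 ] turn z -0.0005
[  8.8 264.9  22.2  54.4] [ 0.5877 -0.16    0.031 ]
[271.1 235.8  99.2 181. ] [0.5838 0.1245 0.031 ]
held rim height
[  8.8 264.9  22.2  54.4] [ 0.5249 -0.0251  0.1485]
[271.1 235.8  99.2 181. ] [0.5228 0.125  0.1485]
```

View pics/w3.png

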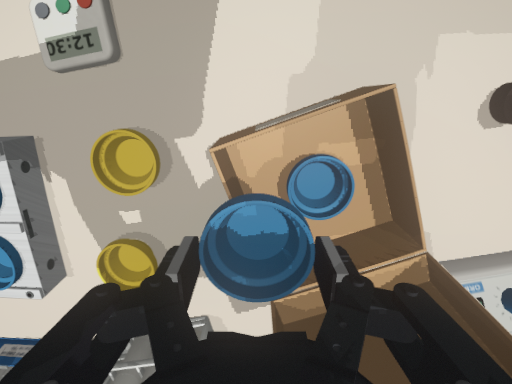

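The held cup's rim is centred at about (257,246) and the base cup's rim at (320,187). The carton is open and clear around it. Converting both points.

```bash
python3 - <<'E'
from h import *
s=manip.sense(); m=manip.camera_model("wrist"); p=s["tcp_pos"]
im=cv2.imread('pics/w3.png')[:,:,::-1]
hsv=cv2.cvtColor(np.ascontiguousarray(im),cv2.COLOR_RGB2HSV); k=cv2.inRange(hsv,(97,110,40),(118,255,255))
def rowspan(v,a,b): u=np.where(k[v,a:b])[0]+a; return u.min(),u.max()
print([ (v,rowspan(v,195,318)) for v in(235,245,255)], [ (v,rowspan(v,285,360)) for v in(180,185,190)])
c=np.where(k[:,257])[0]; print(c.min(),c.max()); c=np.where(k[:,325])[0]; print(c.min(),c.max())
for nm,u,v,z in(("held",257,246,p[2]-.063),("base",320.5,187.5,.033)): print(nm,cast(m,u,v,z)[0].round(4))
print(p); plan(.541,.176,.21)
E
```

```text
[(235, (np.int64(202), np.int64(311))), (245, (np.int64(199), np.int64(314))), (255, (np.int64(199), np.int64(314)))] [(180, (np.int64(289), np.int64(353))), (185, (np.int64(288), np.int64(353))), (190, (np.int64(288), np.int64(353)))]
199 301
156 218
held [0.529  0.1159 0.1467]
base [0.5397 0.1736 0.033 ]
[0.53501699 0.11491777 0.20968691]
tcp [0.535  0.1149 0.2097] yaw 3.019 tilt [-0.0029 -0.0004] dp/0.5 (after turn) [ 0.0024  0.1227 -0.0006] turn z -0.0007
```

```bash
python3 -m crank '[{"dp":[0,0.06,0],"delta_rot":[0,0,0],"fingers":0.2},{"dp":[0,0.0614,0],"delta_rot":[0,0,0],"fingers":0.2},{"dp":[0,0,0],"delta_rot":[0,0,0],"fingers":0.2},{"dp":[0,0,0],"delta_rot":[0,0,0],"fingers":0.2},{"dp":[0,0,0],"delta_rot":[0,0,0],"fingers":0.2}]'
python3 - <<'E'
from h import *
plan(.542,.176,.106)
E
```

```text
t: 6.65
tcp_pos: [0.543, 0.1737, 0.2104]
tool_rot: [0.062, 0.998, -0.0, -0.001]
force: [1.2, 0.7, -0.6]
finger_gap: 0.737
gripper_force: 33.1
tcp [0.543  0.1737 0.2104] yaw 3.017 tilt [-0.0017 -0.0008] dp/0.5 (after turn) [0.0025 0.0044 0.2087] turn z -0.0011
```

```bash
python3 -m crank '[{"dp":[0.0025,0.0044,0.03],"delta_rot":[0,0,0],"fingers":0.2},{"dp":[0,0,0.05],"delta_rot":[0,0,0],"fingers":0.2},{"dp":[0,0,0.05],"delta_rot":[0,0,0],"fingers":0.2},{"dp":[0,0,0.03],"delta_rot":[0,0,0],"fingers":0.2},{"dp":[0,0,0.015],"delta_rot":[0,0,0],"fingers":0.2},{"dp":[0,0,0.012],"delta_rot":[0,0,0],"fingers":0.2},{"dp":[0,0,0.01],"delta_rot":[0,0,0],"fingers":0.2},{"dp":[0,0,0.009],"delta_rot":[0,0,0],"fingers":0.2},{"dp":[0,0,0],"delta_rot":[0,0,0],"fingers":0.2},{"dp":[0,0,0],"delta_rot":[0,0,0],"fingers":0.2}]'
python3 - <<'E'
from h import *
plan(.542,.176,.106)
E
```

```text
t: 7.48
tcp_pos: [0.5427, 0.1773, 0.1084]
tool_rot: [0.062, 0.998, 0.0, 0.0]
force: [0.1, -0.1, 0.3]
finger_gap: 0.738
gripper_force: 33.1
tcp [0.5427 0.1773 0.1084] yaw 3.018 tilt [0.0008 0.0001] dp/0.5 (after turn) [ 0.001  -0.0028  0.0047] turn z -0.0009
```

```bash
python3 -m crank '[{"dp":[0,0,0.004],"delta_rot":[0,0,0],"fingers":0.2},{"dp":[0,0,0],"delta_rot":[0,0,0],"fingers":0.2},{"dp":[0,0,0],"delta_rot":[0,0,0],"fingers":0.7},{"dp":[0,0,0],"delta_rot":[0,0,0],"fingers":0.7},{"dp":[0,0,0],"delta_rot":[0,0,0],"fingers":0.7},{"dp":[0,0,0],"delta_rot":[0,0,0],"fingers":0.7},{"dp":[0,0,-0.03],"delta_rot":[0,0,0],"fingers":0.7},{"dp":[0,0,-0.05],"delta_rot":[0,0,0],"fingers":0.7},{"dp":[0,0,-0.07],"delta_rot":[0,0,0],"fingers":0.7},{"dp":[0,0,-0.06],"delta_rot":[0,0,0],"fingers":0.7},{"dp":[0,0,0],"delta_rot":[0,0,0],"fingers":0.7},{"dp":[0,0,0],"delta_rot":[0,0,0],"fingers":0.7}]'
python3 - <<'E'
from h import *
plan(.500,-.152,.21)
m,im,d=snap("wrist","w4")
for o in bluecups(m,im,.045,(0,512,0,384),300): print(*o)
E
```

```text
t: 8.48
tcp_pos: [0.5433, 0.1777, 0.2128]
tool_rot: [0.062, 0.998, 0.0, 0.002]
force: [0.1, 0.0, -0.3]
finger_gap: 0.846
gripper_force: 0.0
tcp [0.5433 0.1777 0.2128] yaw 3.018 tilt [0.0046 0.0006] dp/0.5 (after turn) [ 0.0087 -0.665   0.0057] turn z -0.0009
[ 12.  346.   27.7  35.9] [ 0.7007 -0.136   0.045 ]
[462.4 299.2  23.   23.9] [0.6921 0.3829 0.045 ]
[502.3 292.4  19.8  25.5] [0.6915 0.4295 0.045 ]
[254.8 187.   65.   68.7] [0.5387 0.1772 0.045 ]
```

View pics/w4.png

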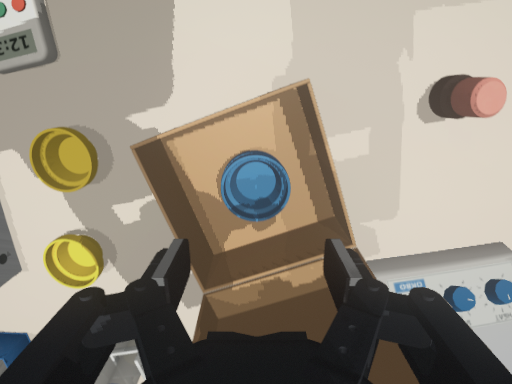

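The first cup is nested concentrically at (255,187). Going to the next one.

```bash
python3 -m crank '[{"dp":[0.001,-0.05,0.0006],"delta_rot":[0,0,0],"fingers":0.7},{"dp":[0.001,-0.08,0.0006],"delta_rot":[0,0,0],"fingers":0.7},{"dp":[0.001,-0.08,0.0006],"delta_rot":[0,0,0],"fingers":0.7},{"dp":[0.001,-0.08,0.0006],"delta_rot":[0,0,0],"fingers":0.7},{"dp":[0.001,-0.08,0.0006],"delta_rot":[0,0,0],"fingers":0.7},{"dp":[0.001,-0.08,0.0006],"delta_rot":[0,0,0],"fingers":0.7},{"dp":[0.001,-0.08,0.0006],"delta_rot":[0,0,0],"fingers":0.7},{"dp":[0.001,-0.08,0.0006],"delta_rot":[0,0,0],"fingers":0.7},{"dp":[0.001,-0.055,0.0006],"delta_rot":[0,0,-0.0009],"fingers":0.7},{"dp":[0,0,0],"delta_rot":[0,0,0],"fingers":0.7},{"dp":[0,0,0],"delta_rot":[0,0,0],"fingers":0.7},{"dp":[0,0,0],"delta_rot":[0,0,0],"fingers":0.7}]'
python3 - <<'E'
from h import *
plan(.5,-.153,.112)
m,im,d=snap("wrist")
for o in bluecups(m,im,.050,(0,512,0,384),300): print(*o)
E
```

```text
t: 9.53
tcp_pos: [0.496, -0.1512, 0.2068]
tool_rot: [0.059, 0.998, 0.001, -0.002]
force: [-0.3, 0.6, -0.0]
finger_gap: 0.849
gripper_force: 0.0
tcp [ 0.496  -0.1512  0.2068] yaw 3.023 tilt [-0.0032  0.0023] dp/0.5 (after turn) [-0.0084 -0.0026  0.1896] turn z -0.0001
[254.  274.6  59.6  63.3] [ 0.5721 -0.1621  0.05  ]
[ 59.1 271.2  54.9  64.1] [ 0.5488 -0.3495  0.05  ]
[253.5 200.2  67.6  70.7] [ 0.4982 -0.1535  0.05  ]
```

```bash
python3 -m crank '[{"dp":[-0.007,-0.0026,0.02],"delta_rot":[0,0,0],"fingers":0.75},{"dp":[0,0,0.05],"delta_rot":[0,0,0],"fingers":0.75},{"dp":[0,0,0.05],"delta_rot":[0,0,0],"fingers":0.75},{"dp":[0,0,0.04],"delta_rot":[0,0,0],"fingers":0.75},{"dp":[0,0,0.025],"delta_rot":[0,0,0],"fingers":0.75},{"dp":[0,0,0],"delta_rot":[0,0,0],"fingers":0.75},{"dp":[0,0,0],"delta_rot":[0,0,0],"fingers":0.75}]'
python3 -m crank '[{"dp":[0,0,0],"delta_rot":[0,0,0],"fingers":0.2},{"dp":[0,0,0],"delta_rot":[0,0,0],"fingers":0.2},{"dp":[0,0,0],"delta_rot":[0,0,0],"fingers":0.2},{"dp":[0,0,0],"delta_rot":[0,0,0],"fingers":0.2}]'
python3 -c "
from h import *
plan(.5,-.153,.112)"
```

```text
t: 10.17
tcp_pos: [0.5001, -0.1524, 0.1146]
tool_rot: [0.058, 0.998, 0.001, -0.001]
force: [-0.3, 0.4, 0.3]
finger_gap: 0.874
gripper_force: 0.0
t: 10.5
tcp_pos: [0.5005, -0.1532, 0.1169]
tool_rot: [0.059, 0.998, -0.0, 0.001]
force: [-0.5, 2.8, 5.9]
finger_gap: 0.727
gripper_force: 32.6
tcp [ 0.5005 -0.1532  0.1169] yaw 3.024 tilt [ 0.0011 -0.0001] dp/0.5 (after turn) [0.0011 0.0004 0.0097] turn z -0.0
```

```bash
python3 -m crank '[{"dp":[0,0,-0.02],"delta_rot":[0,0,0],"fingers":0.2},{"dp":[0,0,-0.03],"delta_rot":[0,0,0],"fingers":0.2},{"dp":[0,0,-0.05],"delta_rot":[0,0,0],"fingers":0.2},{"dp":[0,0,-0.06],"delta_rot":[0,0,0],"fingers":0.2},{"dp":[0,0,-0.04],"delta_rot":[0,0,0],"fingers":0.2},{"dp":[0,0,0],"delta_rot":[0,0,0],"fingers":0.2},{"dp":[0,0,0],"delta_rot":[0,0,0],"fingers":0.2},{"dp":[0,0,0],"delta_rot":[0,0,0],"fingers":0.2}]'
python3 - <<'E'
from h import *
carton(z=.043); plan(.542,.177,.22)
m,im,d=snap("wrist","w5")
E
```

```text
t: 11.17
tcp_pos: [0.4999, -0.1536, 0.2156]
tool_rot: [0.059, 0.998, -0.0, -0.0]
force: [0.7, -0.6, -0.5]
finger_gap: 0.729
gripper_force: 32.9
stack [172.1 178.3  16.   16.8] [0.5416 0.1772 0.043 ]
tcp [ 0.4997 -0.1534  0.215 ] yaw 3.024 tilt [-0.0015  0.0008] dp/0.5 (after turn) [-0.0065  0.6663 -0.01  ] turn z -0.0
```

View pics/w5.png

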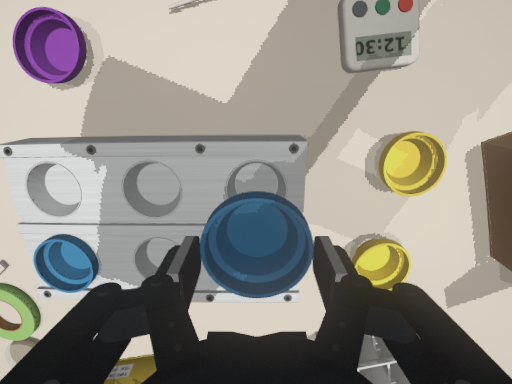

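The second cup is held level at about (257,245), and the stack hasn't moved.

```bash
python3 -m crank '[{"dp":[-0.0007,0.05,0],"delta_rot":[0,0,0],"fingers":0.2},{"dp":[-0.0007,0.08,0],"delta_rot":[0,0,0],"fingers":0.2},{"dp":[-0.0007,0.08,0],"delta_rot":[0,0,0],"fingers":0.2},{"dp":[-0.0007,0.08,0],"delta_rot":[0,0,0],"fingers":0.2},{"dp":[-0.0007,0.08,0],"delta_rot":[0,0,0],"fingers":0.2},{"dp":[-0.0007,0.08,0],"delta_rot":[0,0,0],"fingers":0.2},{"dp":[-0.0007,0.08,0],"delta_rot":[0,0,0],"fingers":0.2},{"dp":[-0.0007,0.08,0],"delta_rot":[0,0,0],"fingers":0.2},{"dp":[-0.0007,0.0563,0],"delta_rot":[0,0,0],"fingers":0.2},{"dp":[0,0,0],"delta_rot":[0,0,0],"fingers":0.2},{"dp":[0,0,0],"delta_rot":[0,0,0],"fingers":0.2},{"dp":[0,0,0],"delta_rot":[0,0,0],"fingers":0.2}]'
python3 -m crank '[{"dp":[0,0,0],"delta_rot":[0,0,0],"fingers":0.2},{"dp":[0,0,0],"delta_rot":[0,0,0],"fingers":0.2}]'
python3 -c "
from h import *
plan(.542,.177,.122)"
```

```text
t: 12.27
tcp_pos: [0.5419, 0.1765, 0.2145]
tool_rot: [0.059, 0.998, -0.0, -0.001]
force: [-0.1, -0.4, -0.8]
finger_gap: 0.728
gripper_force: 33.0
t: 12.43
tcp_pos: [0.5424, 0.1754, 0.2153]
tool_rot: [0.06, 0.998, -0.0, -0.001]
force: [-0.4, -1.3, -0.8]
finger_gap: 0.728
gripper_force: 33.0
tcp [0.5424 0.1754 0.2153] yaw 3.022 tilt [-0.0012 -0.0004] dp/0.5 (after turn) [0.0013 0.0031 0.1866] turn z -0.0004
```

```bash
python3 -m crank '[{"dp":[0.001,0.002,0.03],"delta_rot":[0,0,0],"fingers":0.2},{"dp":[0,0,0.05],"delta_rot":[0,0,0],"fingers":0.2},{"dp":[0,0,0.05],"delta_rot":[0,0,0],"fingers":0.2},{"dp":[0,0,0.025],"delta_rot":[0,0,0],"fingers":0.2},{"dp":[0,0,0.012],"delta_rot":[0,0,0],"fingers":0.2},{"dp":[0,0,0.012],"delta_rot":[0,0,0],"fingers":0.2},{"dp":[0,0,0.007],"delta_rot":[0,0,0],"fingers":0.2},{"dp":[0,0,0],"delta_rot":[0,0,0],"fingers":0.2},{"dp":[0,0,0],"delta_rot":[0,0,0],"fingers":0.2}]'
python3 -m crank '[{"dp":[0,0,0.003],"delta_rot":[0,0,0],"fingers":0.2},{"dp":[0,0,0],"delta_rot":[0,0,0],"fingers":0.2}]'
python3 -m crank '[{"dp":[0,0,0.003],"delta_rot":[0,0,0],"fingers":0.2},{"dp":[0,0,0],"delta_rot":[0,0,0],"fingers":0.2}]'
```

```text
t: 13.18
tcp_pos: [0.5428, 0.1777, 0.1234]
tool_rot: [0.059, 0.998, 0.0, 0.001]
force: [-0.2, 1.1, 0.0]
finger_gap: 0.722
gripper_force: 33.0
t: 13.35
tcp_pos: [0.5429, 0.1779, 0.1222]
tool_rot: [0.059, 0.998, 0.0, 0.001]
force: [-0.1, -1.8, 3.5]
finger_gap: 0.73
gripper_force: 33.9
t: 13.52
tcp_pos: [0.543, 0.1779, 0.1219]
tool_rot: [0.059, 0.998, 0.0, 0.001]
force: [-1.4, -0.8, 11.2]
finger_gap: 0.728
gripper_force: 35.6
```

Contact at z = 0.122 fits a seated cup. Releasing and going to cup 3, at the rear left cavity.

```bash
python3 -m crank '[{"dp":[0,0,-0.004],"delta_rot":[0,0,0],"fingers":0.7},{"dp":[0,0,0],"delta_rot":[0,0,0],"fingers":0.7},{"dp":[0,0,0],"delta_rot":[0,0,0],"fingers":0.7},{"dp":[0,0,0],"delta_rot":[0,0,0],"fingers":0.7},{"dp":[0,0,-0.03],"delta_rot":[0,0,0],"fingers":0.7},{"dp":[0,0,-0.05],"delta_rot":[0,0,0],"fingers":0.7},{"dp":[0,0,-0.07],"delta_rot":[0,0,0],"fingers":0.7},{"dp":[0,0,-0.05],"delta_rot":[0,0,0],"fingers":0.7},{"dp":[0,0,0],"delta_rot":[0,0,0],"fingers":0.7},{"dp":[0,0,0],"delta_rot":[0,0,0],"fingers":0.7},{"dp":[0,0,0],"delta_rot":[0,0,0],"fingers":0.7}]'
python3 - <<'E'
from h import *
m,im,d=snap("wrist","w6")
for o in bluecups(m,im,.057,(0,512,0,384),300): print(*o)
plan(.5745,-.161,.21)
E
```

```text
t: 14.43
tcp_pos: [0.5415, 0.1778, 0.2209]
tool_rot: [0.059, 0.998, -0.0, -0.001]
force: [1.0, 0.1, -0.4]
finger_gap: 0.847
gripper_force: 0.0
[ 13.7 342.6  30.9  35.2] [ 0.6897 -0.124   0.057 ]
[457.3 297.3  20.2  24. ] [0.6798 0.3734 0.057 ]
[497.6 291.4  21.4  24.6] [0.68   0.4191 0.057 ]
[255.9 191.7  66.2  70.9] [0.5389 0.1778 0.057 ]
tcp [0.5412 0.1777 0.2203] yaw 3.024 tilt [-0.0031 -0.0003] dp/0.5 (after turn) [-0.1456 -0.665   0.0207] turn z -0.0
```

```bash
python3 -m crank '[{"dp":[0,-0.055,0],"delta_rot":[0,0,0],"fingers":0.7},{"dp":[0,-0.08,0],"delta_rot":[0,0,0],"fingers":0.7},{"dp":[0,-0.08,0],"delta_rot":[0,0,0],"fingers":0.7},{"dp":[-0.02,-0.075,0.003],"delta_rot":[0,0,0],"fingers":0.7},{"dp":[-0.025,-0.075,0.003],"delta_rot":[0,0,0],"fingers":0.7},{"dp":[-0.025,-0.075,0.003],"delta_rot":[0,0,0],"fingers":0.7},{"dp":[-0.025,-0.075,0.003],"delta_rot":[0,0,0],"fingers":0.7},{"dp":[-0.025,-0.075,0.003],"delta_rot":[0,0,0],"fingers":0.7},{"dp":[-0.0256,-0.075,0.003],"delta_rot":[0,0,0],"fingers":0.7},{"dp":[0,0,0],"delta_rot":[0,0,0],"fingers":0.7},{"dp":[0,0,0],"delta_rot":[0,0,0],"fingers":0.7},{"dp":[0,0,0],"delta_rot":[0,0,0],"fingers":0.7}]'
python3 - <<'E'
from h import *
plan(.5745,-.161,.113)
m,im,d=snap("wrist")
for o in bluecups(m,im,.050,(0,512,0,384),300): print(*o)
E
```

```text
t: 15.48
tcp_pos: [0.5742, -0.1604, 0.2109]
tool_rot: [0.059, 0.998, 0.001, -0.002]
force: [-0.1, 0.6, 0.6]
finger_gap: 0.849
gripper_force: 0.0
tcp [ 0.5742 -0.1604  0.2109] yaw 3.023 tilt [-0.0039  0.0024] dp/0.5 (after turn) [-0.0007 -0.001   0.1957] turn z -0.0002
[489.1 340.1  13.2  37. ] [0.779  0.0823 0.05  ]
[220.2 315.3  28.1  95.4] [ 0.6974 -0.2118  0.05  ]
[ 42.9 194.9  62.5  71.1] [ 0.5506 -0.3497  0.05  ]
[253.5 194.1  64.8  68.1] [ 0.5722 -0.1622  0.05  ]
```

```bash
python3 -m crank '[{"dp":[0,-0.001,0.03],"delta_rot":[0,0,0],"fingers":0.75},{"dp":[0,0,0.05],"delta_rot":[0,0,0],"fingers":0.75},{"dp":[0,0,0.05],"delta_rot":[0,0,0],"fingers":0.75},{"dp":[0,0,0.04],"delta_rot":[0,0,0],"fingers":0.75},{"dp":[0,0,0.026],"delta_rot":[0,0,0],"fingers":0.75},{"dp":[0,0,0],"delta_rot":[0,0,0],"fingers":0.75},{"dp":[0,0,0],"delta_rot":[0,0,0],"fingers":0.75}]'
python3 -m crank '[{"dp":[0,0,0],"delta_rot":[0,0,0],"fingers":0.2},{"dp":[0,0,0],"delta_rot":[0,0,0],"fingers":0.2},{"dp":[0,0,0],"delta_rot":[0,0,0],"fingers":0.2},{"dp":[0,0,0],"delta_rot":[0,0,0],"fingers":0.2}]'
python3 -m crank '[{"dp":[0,0,-0.02],"delta_rot":[0,0,0],"fingers":0.2},{"dp":[0,0,-0.03],"delta_rot":[0,0,0],"fingers":0.2},{"dp":[0,0,-0.05],"delta_rot":[0,0,0],"fingers":0.2},{"dp":[0,0,-0.06],"delta_rot":[0,0,0],"fingers":0.2},{"dp":[0,0,-0.05],"delta_rot":[0,0,0],"fingers":0.2},{"dp":[0,0,0],"delta_rot":[0,0,0],"fingers":0.2},{"dp":[0,0,0],"delta_rot":[0,0,0],"fingers":0.2},{"dp":[0,0,0],"delta_rot":[0,0,0],"fingers":0.2}]'
python3 - <<'E'
from h import *
carton(z=.055); plan(.542,.178,.22)
E
```

```text
t: 16.12
tcp_pos: [0.5751, -0.1601, 0.1143]
tool_rot: [0.058, 0.998, 0.0, -0.001]
force: [-0.6, 0.5, 0.1]
finger_gap: 0.877
gripper_force: 0.0
t: 16.45
tcp_pos: [0.576, -0.1615, 0.1166]
tool_rot: [0.059, 0.998, -0.0, 0.001]
force: [-0.6, 1.4, 6.9]
finger_gap: 0.731
gripper_force: 32.5
t: 17.12
tcp_pos: [0.5749, -0.1612, 0.2198]
tool_rot: [0.059, 0.998, 0.0, -0.0]
force: [-0.3, -0.0, 0.2]
finger_gap: 0.725
gripper_force: 32.9
stack [171.7 175.7  11.1  19.1] [0.5487 0.1769 0.055 ]
tcp [ 0.5746 -0.161   0.219 ] yaw 3.024 tilt [-0.0018  0.001 ] dp/0.5 (after turn) [ 0.1443  0.6657 -0.002 ] turn z -0.0
```

The top blob is elongated, so the arm is probably occluding part of it. I'll stop short of the carton and check with the wrist camera.

```bash
python3 -m crank '[{"dp":[0.022,0.04,0],"delta_rot":[0,0,0],"fingers":0.2},{"dp":[0.025,0.075,0],"delta_rot":[0,0,0],"fingers":0.2},{"dp":[0.025,0.075,0],"delta_rot":[0,0,0],"fingers":0.2},{"dp":[0.025,0.075,0],"delta_rot":[0,0,0],"fingers":0.2},{"dp":[0.025,0.075,0],"delta_rot":[0,0,0],"fingers":0.2},{"dp":[0.022,0.075,0],"delta_rot":[0,0,0],"fingers":0.2},{"dp":[0,0.075,0],"delta_rot":[0,0,0],"fingers":0.2},{"dp":[0,0.055,0],"delta_rot":[0,0,0],"fingers":0.2},{"dp":[0,0,0],"delta_rot":[0,0,0],"fingers":0.2},{"dp":[0,0,0],"delta_rot":[0,0,0],"fingers":0.2},{"dp":[0,0,0],"delta_rot":[0,0,0],"fingers":0.2}]'
python3 - <<'E'
from h import *
m,im,d=snap("wrist","w7")
for o in bluecups(m,im,.057,(0,512,0,384),300): print(*o)
plan(.542,.178,.22)
E
```

```text
t: 18.08
tcp_pos: [0.5353, 0.1173, 0.2186]
tool_rot: [0.059, 0.998, -0.0, -0.001]
force: [0.3, -0.1, -1.5]
finger_gap: 0.729
gripper_force: 32.9
[274.4 232.5  96.  186.1] [0.5724 0.1294 0.057 ]
tcp [0.5354 0.1168 0.2188] yaw 3.023 tilt [-0.0022 -0.0004] dp/0.5 (after turn) [ 0.0013  0.1231 -0.0024] turn z -0.0001
```

View pics/w7.png

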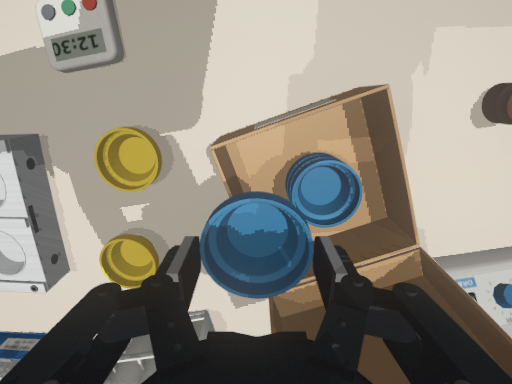

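The stack stands nested at about (325,192) and the carton hasn't moved. The third cup is held at (257,245).

```bash
python3 - <<'E'
from h import *
print(cast(manip.camera_model("wrist"),325.5,192,.057)[0].round(4))
E
python3 -m crank '[{"dp":[0.001,0.06,0],"delta_rot":[0,0,0],"fingers":0.2},{"dp":[0,0.063,0],"delta_rot":[0,0,0],"fingers":0.2},{"dp":[0,0,0],"delta_rot":[0,0,0],"fingers":0.2},{"dp":[0,0,0],"delta_rot":[0,0,0],"fingers":0.2},{"dp":[0,0,0],"delta_rot":[0,0,0],"fingers":0.2},{"dp":[0,0,0],"delta_rot":[0,0,0],"fingers":0.2}]'
python3 -c "
from h import *
plan(.542,.178,.134)"
```

```text
[0.5396 0.1766 0.057 ]
t: 18.63
tcp_pos: [0.5425, 0.1772, 0.2195]
tool_rot: [0.06, 0.998, -0.0, -0.0]
force: [-0.0, -0.3, -0.1]
finger_gap: 0.726
gripper_force: 32.9
tcp [0.5425 0.1772 0.2195] yaw 3.022 tilt [-0.001  -0.0005] dp/0.5 (after turn) [0.0012 0.0015 0.171 ] turn z -0.0003
```

```bash
python3 -m crank '[{"dp":[0.001,0.0005,0.03],"delta_rot":[0,0,0],"fingers":0.2},{"dp":[0,0,0.05],"delta_rot":[0,0,0],"fingers":0.2},{"dp":[0,0,0.04],"delta_rot":[0,0,0],"fingers":0.2},{"dp":[0,0,0.02],"delta_rot":[0,0,0],"fingers":0.2},{"dp":[0,0,0.012],"delta_rot":[0,0,0],"fingers":0.2},{"dp":[0,0,0.012],"delta_rot":[0,0,0],"fingers":0.2},{"dp":[0,0,0.004],"delta_rot":[0,0,0],"fingers":0.2},{"dp":[0,0,0],"delta_rot":[0,0,0],"fingers":0.2},{"dp":[0,0,0],"delta_rot":[0,0,0],"fingers":0.2}]'
python3 -m crank '[{"dp":[0,0,0.003],"delta_rot":[0,0,0],"fingers":0.2},{"dp":[0,0,0],"delta_rot":[0,0,0],"fingers":0.2}]'
python3 -m crank '[{"dp":[0,0,0.003],"delta_rot":[0,0,0],"fingers":0.2},{"dp":[0,0,0],"delta_rot":[0,0,0],"fingers":0.2}]'
```

```text
t: 19.38
tcp_pos: [0.5426, 0.1791, 0.1364]
tool_rot: [0.059, 0.998, 0.0, 0.001]
force: [-0.0, 0.0, 0.2]
finger_gap: 0.73
gripper_force: 32.9
t: 19.55
tcp_pos: [0.5424, 0.1792, 0.1347]
tool_rot: [0.059, 0.998, 0.0, 0.001]
force: [-0.1, 0.0, -0.0]
finger_gap: 0.729
gripper_force: 33.0
t: 19.72
tcp_pos: [0.5427, 0.1792, 0.134]
tool_rot: [0.059, 0.998, -0.0, 0.001]
force: [-0.3, -1.1, 6.8]
finger_gap: 0.729
gripper_force: 34.8
```

Seated at 0.134, as expected. Releasing, then on to the last cup near (.552,-.350).

```bash
python3 -m crank '[{"dp":[0,0,-0.003],"delta_rot":[0,0,0],"fingers":0.7},{"dp":[0,0,0],"delta_rot":[0,0,0],"fingers":0.7},{"dp":[0,0,0],"delta_rot":[0,0,0],"fingers":0.7},{"dp":[0,0,0],"delta_rot":[0,0,0],"fingers":0.7},{"dp":[0,0,-0.03],"delta_rot":[0,0,0],"fingers":0.7},{"dp":[0,0,-0.05],"delta_rot":[0,0,0],"fingers":0.7},{"dp":[0,0,-0.06],"delta_rot":[0,0,0],"fingers":0.7},{"dp":[0,0,-0.04],"delta_rot":[0,0,0],"fingers":0.7},{"dp":[0,0,0],"delta_rot":[0,0,0],"fingers":0.7},{"dp":[0,0,0],"delta_rot":[0,0,0],"fingers":0.7},{"dp":[0,0,0],"delta_rot":[0,0,0],"fingers":0.7}]'
python3 - <<'E'
from h import *
m,im,d=snap("wrist","w8")
for o in bluecups(m,im,.069,(150,350,100,280),300): print(*o)
plan(.5525,-.350,.21)
E
```

```text
t: 20.63
tcp_pos: [0.5415, 0.179, 0.2235]
tool_rot: [0.059, 0.998, -0.0, -0.001]
force: [0.3, -0.7, -0.0]
finger_gap: 0.85
gripper_force: 0.0
[255.5 194.8  68.3  74.8] [0.5385 0.1788 0.069 ]
tcp [0.5412 0.179  0.223 ] yaw 3.024 tilt [-0.0028 -0.0004] dp/0.5 (after turn) [-0.1465 -1.048   0.0259] turn z -0.0
```

```bash
python3 -m crank '[{"dp":[0,-0.055,0],"delta_rot":[0,0,0],"fingers":0.7},{"dp":[0,-0.075,0],"delta_rot":[0,0,0],"fingers":0.7},{"dp":[-0.0125,-0.078,0.002],"delta_rot":[0,0,0],"fingers":0.7},{"dp":[-0.0125,-0.078,0.002],"delta_rot":[0,0,0],"fingers":0.7},{"dp":[-0.0125,-0.078,0.002],"delta_rot":[0,0,0],"fingers":0.7},{"dp":[-0.0125,-0.078,0.002],"delta_rot":[0,0,0],"fingers":0.7},{"dp":[-0.0125,-0.078,0.002],"delta_rot":[0,0,0],"fingers":0.7},{"dp":[-0.0125,-0.078,0.002],"delta_rot":[0,0,0],"fingers":0.7},{"dp":[-0.0125,-0.078,0.002],"delta_rot":[0,0,0],"fingers":0.7},{"dp":[-0.0125,-0.078,0.002],"delta_rot":[0,0,0],"fingers":0.7},{"dp":[-0.0125,-0.078,0.002],"delta_rot":[0,0,0],"fingers":0.7}]'
python3 -m crank '[{"dp":[-0.0125,-0.078,0.002],"delta_rot":[0,0,0],"fingers":0.7},{"dp":[-0.0125,-0.078,0.002],"delta_rot":[0,0,0],"fingers":0.7},{"dp":[-0.009,-0.06,0.002],"delta_rot":[0,0,0],"fingers":0.7},{"dp":[0,0,0],"delta_rot":[0,0,0],"fingers":0.7},{"dp":[0,0,0],"delta_rot":[0,0,0],"fingers":0.7},{"dp":[0,0,0],"delta_rot":[0,0,0],"fingers":0.7},{"dp":[0,0,0],"delta_rot":[0,0,0],"fingers":0.7}]'
python3 - <<'E'
from h import *
plan(.5525,-.350,.113)
m,im,d=snap("wrist")
for o in bluecups(m,im,.050,(150,350,100,280),300): print(*o)
E
```

```text
t: 21.6
tcp_pos: [0.5481, -0.2422, 0.2133]
tool_rot: [0.059, 0.998, 0.001, -0.002]
force: [-0.0, 1.0, -0.2]
finger_gap: 0.844
gripper_force: 0.0
t: 22.18
tcp_pos: [0.5528, -0.3481, 0.211]
tool_rot: [0.058, 0.998, 0.001, -0.001]
force: [0.1, 0.0, 0.2]
finger_gap: 0.853
gripper_force: 0.0
tcp [ 0.5528 -0.3481  0.211 ] yaw 3.025 tilt [-0.0023  0.0025] dp/0.5 (after turn) [ 0.0002 -0.0039  0.1961] turn z 0.0001
[250.  193.4  65.2  68.8] [ 0.5501 -0.3528  0.05  ]
```

```bash
python3 -m crank '[{"dp":[0,-0.006,0.03],"delta_rot":[0,0,0],"fingers":0.75},{"dp":[0,0,0.05],"delta_rot":[0,0,0],"fingers":0.75},{"dp":[0,0,0.05],"delta_rot":[0,0,0],"fingers":0.75},{"dp":[0,0,0.04],"delta_rot":[0,0,0],"fingers":0.75},{"dp":[0,0,0.026],"delta_rot":[0,0,0],"fingers":0.75},{"dp":[0,0,0],"delta_rot":[0,0,0],"fingers":0.75},{"dp":[0,0,0],"delta_rot":[0,0,0],"fingers":0.75}]'
python3 -m crank '[{"dp":[0,0,0],"delta_rot":[0,0,0],"fingers":0.2},{"dp":[0,0,0],"delta_rot":[0,0,0],"fingers":0.2},{"dp":[0,0,0],"delta_rot":[0,0,0],"fingers":0.2},{"dp":[0,0,0],"delta_rot":[0,0,0],"fingers":0.2}]'
python3 -m crank '[{"dp":[0,0,-0.02],"delta_rot":[0,0,0],"fingers":0.2},{"dp":[0,0,-0.03],"delta_rot":[0,0,0],"fingers":0.2},{"dp":[0,0,-0.05],"delta_rot":[0,0,0],"fingers":0.2},{"dp":[0,0,-0.06],"delta_rot":[0,0,0],"fingers":0.2},{"dp":[0,0,-0.06],"delta_rot":[0,0,0],"fingers":0.2},{"dp":[0,0,0],"delta_rot":[0,0,0],"fingers":0.2},{"dp":[0,0,0],"delta_rot":[0,0,0],"fingers":0.2},{"dp":[0,0,0],"delta_rot":[0,0,0],"fingers":0.2}]'
python3 - <<'E'
from h import *
carton(z=.067); plan(.542,.179,.225)
E
```

```text
t: 22.82
tcp_pos: [0.5531, -0.3519, 0.1139]
tool_rot: [0.058, 0.998, 0.0, -0.001]
force: [0.6, -0.7, 0.4]
finger_gap: 0.876
gripper_force: 0.0
t: 23.15
tcp_pos: [0.5536, -0.3531, 0.1162]
tool_rot: [0.059, 0.998, -0.001, 0.001]
force: [-0.5, 1.6, 5.7]
finger_gap: 0.741
gripper_force: 32.6
t: 23.82
tcp_pos: [0.5527, -0.3527, 0.2245]
tool_rot: [0.059, 0.998, -0.0, 0.0]
force: [-0.0, 0.1, -1.8]
finger_gap: 0.734
gripper_force: 33.0
stack [171.  177.7  16.4  18.9] [0.5405 0.1772 0.067 ]
tcp [ 0.5524 -0.3524  0.2235] yaw 3.024 tilt [-0.0014  0.0012] dp/0.5 (after turn) [ 0.1453  1.053  -0.0029] turn z -0.0001
```

```bash
python3 -m crank '[{"dp":[0.015,0.05,0],"delta_rot":[0,0,0],"fingers":0.2},{"dp":[0.015,0.078,0],"delta_rot":[0,0,0],"fingers":0.2},{"dp":[0.015,0.078,0],"delta_rot":[0,0,0],"fingers":0.2},{"dp":[0.015,0.078,0],"delta_rot":[0,0,0],"fingers":0.2},{"dp":[0.015,0.078,0],"delta_rot":[0,0,0],"fingers":0.2},{"dp":[0.015,0.078,0],"delta_rot":[0,0,0],"fingers":0.2},{"dp":[0.015,0.078,0],"delta_rot":[0,0,0],"fingers":0.2},{"dp":[0.015,0.078,0],"delta_rot":[0,0,0],"fingers":0.2},{"dp":[0.015,0.078,0],"delta_rot":[0,0,0],"fingers":0.2},{"dp":[0.01,0.078,0],"delta_rot":[0,0,0],"fingers":0.2}]'
python3 -m crank '[{"dp":[0,0.078,0],"delta_rot":[0,0,0],"fingers":0.2},{"dp":[0,0.07,0],"delta_rot":[0,0,0],"fingers":0.2},{"dp":[0,0.03,0],"delta_rot":[0,0,0],"fingers":0.2},{"dp":[0,0,0],"delta_rot":[0,0,0],"fingers":0.2},{"dp":[0,0,0],"delta_rot":[0,0,0],"fingers":0.2},{"dp":[0,0,0],"delta_rot":[0,0,0],"fingers":0.2},{"dp":[0,0,0],"delta_rot":[0,0,0],"fingers":0.2}]'
python3 - <<'E'
from h import *
m,im,d=snap("wrist","w9")
plan(.542,.179,.225)
E
```

```text
t: 24.7
tcp_pos: [0.5234, 0.031, 0.2228]
tool_rot: [0.059, 0.998, 0.0, -0.002]
force: [-0.2, -0.7, -0.2]
finger_gap: 0.732
gripper_force: 33.0
t: 25.28
tcp_pos: [0.5353, 0.1162, 0.2236]
tool_rot: [0.06, 0.998, -0.0, -0.001]
force: [0.7, -0.5, -1.6]
finger_gap: 0.732
gripper_force: 33.0
tcp [0.5354 0.1161 0.2238] yaw 3.022 tilt [-0.0012 -0.0002] dp/0.5 (after turn) [ 0.0017  0.1265 -0.0024] turn z -0.0003
```

View pics/w9.png

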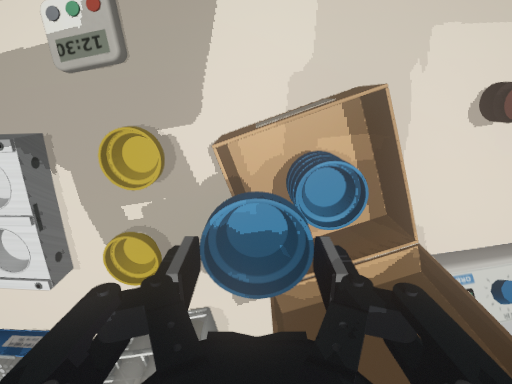

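The stack is unmoved at about (328,193), the carton is in place, and the last cup is held at (257,245). Placing it.

```bash
python3 -m crank '[{"dp":[0.001,0.06,0],"delta_rot":[0,0,0],"fingers":0.2},{"dp":[0,0.064,0],"delta_rot":[0,0,0],"fingers":0.2},{"dp":[0,0,0],"delta_rot":[0,0,0],"fingers":0.2},{"dp":[0,0,0],"delta_rot":[0,0,0],"fingers":0.2},{"dp":[0,0,0],"delta_rot":[0,0,0],"fingers":0.2},{"dp":[0,0,0],"delta_rot":[0,0,0],"fingers":0.2}]'
python3 -m crank '[{"dp":[0.001,0,0.03],"delta_rot":[0,0,0],"fingers":0.2},{"dp":[0,0,0.05],"delta_rot":[0,0,0],"fingers":0.2},{"dp":[0,0,0.035],"delta_rot":[0,0,0],"fingers":0.2},{"dp":[0,0,0.015],"delta_rot":[0,0,0],"fingers":0.2},{"dp":[0,0,0.01],"delta_rot":[0,0,0],"fingers":0.2},{"dp":[0,0,0.008],"delta_rot":[0,0,0],"fingers":0.2},{"dp":[0,0,0.004],"delta_rot":[0,0,0],"fingers":0.2},{"dp":[0,0,0],"delta_rot":[0,0,0],"fingers":0.2},{"dp":[0,0,0],"delta_rot":[0,0,0],"fingers":0.2}]'
python3 -c "
from h import *
plan(.542,.179,.146)"
```

```text
t: 25.83
tcp_pos: [0.5422, 0.1777, 0.2241]
tool_rot: [0.06, 0.998, -0.0, -0.0]
force: [0.5, 0.7, -0.9]
finger_gap: 0.733
gripper_force: 33.0
t: 26.58
tcp_pos: [0.5424, 0.1792, 0.1489]
tool_rot: [0.059, 0.998, 0.0, 0.001]
force: [-0.1, -0.5, -0.5]
finger_gap: 0.73
gripper_force: 33.0
tcp [0.5424 0.1792 0.1489] yaw 3.024 tilt [0.0014 0.0002] dp/0.5 (after turn) [ 0.0007 -0.0004  0.0058] turn z -0.0
```

```bash
python3 -m crank '[{"dp":[0,0,0.004],"delta_rot":[0,0,0],"fingers":0.2},{"dp":[0,0,0],"delta_rot":[0,0,0],"fingers":0.2}]'
python3 -m crank '[{"dp":[0,0,0.005],"delta_rot":[0,0,0],"fingers":0.2},{"dp":[0,0,0],"delta_rot":[0,0,0],"fingers":0.2}]'
python3 -m crank '[{"dp":[0,0,-0.003],"delta_rot":[0,0,0],"fingers":0.7},{"dp":[0,0,0],"delta_rot":[0,0,0],"fingers":0.7},{"dp":[0,0,0],"delta_rot":[0,0,0],"fingers":0.7},{"dp":[0,0,0],"delta_rot":[0,0,0],"fingers":0.7},{"dp":[0,0,-0.03],"delta_rot":[0,0,0],"fingers":0.7},{"dp":[0,0,-0.05],"delta_rot":[0,0,0],"fingers":0.7},{"dp":[0,0,-0.06],"delta_rot":[0,0,0],"fingers":0.7},{"dp":[0,0,-0.02],"delta_rot":[0,0,0],"fingers":0.7},{"dp":[0,0,0],"delta_rot":[0,0,0],"fingers":0.7},{"dp":[0,0,0],"delta_rot":[0,0,0],"fingers":0.7},{"dp":[0,0,0],"delta_rot":[0,0,0],"fingers":0.7}]'
python3 - <<'E'
from h import *
m,im,d=snap("wrist","w10")
for o in bluecups(m,im,.081,(150,350,100,280),300): print(*o)
v,u=np.mgrid[100:384:1,100:420]; w=cast(m,u,v,d=d[100:384,100:420]); k=d[100:384,100:420].ravel()>0
print(np.median(w[k&(np.hypot(w[:,0]-.54,w[:,1]-.179)<.02),2]))
E
```

```text
t: 26.75
tcp_pos: [0.5421, 0.1792, 0.1466]
tool_rot: [0.059, 0.998, 0.0, 0.0]
force: [-0.9, -0.6, 0.5]
finger_gap: 0.732
gripper_force: 33.1
t: 26.92
tcp_pos: [0.5424, 0.1794, 0.1454]
tool_rot: [0.059, 0.998, 0.0, 0.001]
force: [-1.8, -0.3, 9.2]
finger_gap: 0.731
gripper_force: 34.9
t: 27.83
tcp_pos: [0.5409, 0.179, 0.2238]
tool_rot: [0.059, 0.998, -0.0, -0.001]
force: [0.4, -0.7, 0.5]
finger_gap: 0.852
gripper_force: 0.0
[255.6 199.7  71.8  79.4] [0.5379 0.1788 0.081 ]
0.2318418808115083
```

Four cups are nested, with the top rim at about 81 mm. Next I'll close the fingers, raise the tool, turn it to the carton's yaw and look before going behind the lid.

```bash
python3 -m crank '[{"dp":[0,0,-0.05],"delta_rot":[0,0,0],"fingers":-1},{"dp":[0.03,0,-0.06],"delta_rot":[0,0,-0.0179],"fingers":-1},{"dp":[0.04,0,-0.06],"delta_rot":[0,0,-0.0179],"fingers":-1},{"dp":[0.03,0,-0.02],"delta_rot":[0,0,-0.0179],"fingers":-1},{"dp":[0,0,0],"delta_rot":[0,0,0],"fingers":-1},{"dp":[0,0,0],"delta_rot":[0,0,0],"fingers":-1},{"dp":[0,0,0],"delta_rot":[0,0,0],"fingers":-1},{"dp":[0,0,0],"delta_rot":[0,0,0],"fingers":-1}]'
python3 - <<'E'
from h import *
m,im,d=snap("wrist","w11"); np.savez("w11.npz",d=d); import pickle; pickle.dump(m,open("w11.pkl","wb"))
plan(.68,.2,.315,yaw=3.36)
E
```

```text
t: 28.55
tcp_pos: [0.4924, 0.1792, 0.3185]
tool_rot: [-0.109, 0.994, -0.0, -0.001]
force: [0.4, 0.5, -0.6]
finger_gap: 0.001
gripper_force: 0.0
tcp [0.4925 0.1793 0.3186] yaw -2.923 tilt [-0.0025 -0.0003] dp/0.5 (after turn) [-0.3751 -0.0408  0.0071] turn z -0.0
```

View pics/w11.png

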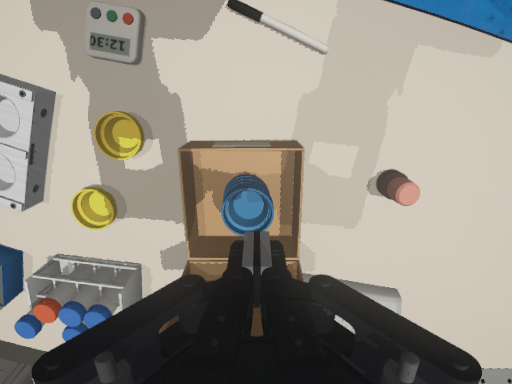

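The carton is square to the tool. The front edge runs (181,147)–(303,145), the hinge line is near v≈260, and the stack is at (248,208). The lid panel is still upright.

```bash
python3 - <<'E'
from h import *
import pickle
m=pickle.load(open("w11.pkl","rb"))
P=cast(m,[180,303,187,302],[146,144,260,258],.066); print(P.round(4))
# bias +0.0025 in x seen vs top camera
f=(P[0]+P[1])/2; e=(P[0]-P[1]); print("yaw",np.arctan2(e[0],-e[1]) , np.hypot(*e[:2]))
r=(P[2]+P[3])/2; print("front mid",f,"rear mid",r,"c from front",f+.073*np.array([.976,.218,0]),np.hypot(*(r-f)[:2]))
E
```

```text
[[0.4837 0.0882 0.066 ]
 [0.4512 0.2251 0.066 ]
 [0.6307 0.1171 0.066 ]
 [0.5951 0.2635 0.066 ]]
yaw 0.23274186983173795 0.14071594150168557
front mid [0.46745926 0.15667696 0.066     ] rear mid [0.612868   0.19030779 0.066     ] c from front [0.53870726 0.17259096 0.066     ] 0.14924722996874643
```

```bash
python3 -m crank '[{"dp":[-0.04,-0.005,0],"delta_rot":[0,0,0],"fingers":-1},{"dp":[-0.07,-0.005,0],"delta_rot":[0,0,0],"fingers":-1},{"dp":[-0.07,-0.005,0],"delta_rot":[0,0,0],"fingers":-1},{"dp":[-0.07,-0.005,0],"delta_rot":[0,0,0],"fingers":-1},{"dp":[-0.07,-0.005,0],"delta_rot":[0,0,0],"fingers":-1},{"dp":[-0.067,-0.005,0],"delta_rot":[0,0,0],"fingers":-1},{"dp":[0,0,0],"delta_rot":[0,0,0],"fingers":-1},{"dp":[0,0,0],"delta_rot":[0,0,0],"fingers":-1},{"dp":[0,0,0],"delta_rot":[0,0,0],"fingers":-1}]'
python3 -m crank '[{"dp":[0,0,0.03],"delta_rot":[0,0,0],"fingers":-1},{"dp":[0,0,0.05],"delta_rot":[0,0,0],"fingers":-1},{"dp":[0,0,0.035],"delta_rot":[0,0,0],"fingers":-1},{"dp":[0,0,0],"delta_rot":[0,0,0],"fingers":-1},{"dp":[0,0,0],"delta_rot":[0,0,0],"fingers":-1},{"dp":[0,0,0],"delta_rot":[0,0,0],"fingers":-1}]'
cat >> h.py <<'E'
H=np.array([.612,.189,.066]); 
def lid(r=.118,tip=.075,yaw=3.36):
    s=manip.sense(); p=s["tcp_pos"]; ex=np.array([.973,.230])
    cx=(p[:2]-H[:2])@ex-.011; cz=p[2]-tip-H[2]; print("t",s["t"],"corner rel hinge (mm)",round(cx*1e3,1),round(cz*1e3,1),"r",round(np.hypot(cx,cz)*1e3,1),"F",s["force"].round(1))
    R0=np.hypot(r,.034); x0,z0=cx,cz
    for th in np.arange(1.5,-.01,-.1): 
        x=-r*np.cos(th)+.034*np.sin(th); z=r*np.sin(th)+.034*np.cos(th)
        print(round(th,2),"row",[round((x0-x)/.5,4),0,round((z0-z)/.5,4)]); x0,z0=x,z
E
python3 -c "
from h import *
lid()"
```

```text
t: 29.35
tcp_pos: [0.6835, 0.2067, 0.3182]
tool_rot: [-0.109, 0.994, -0.0, -0.002]
force: [0.5, 1.0, -0.1]
finger_gap: -0.003
gripper_force: 0.0
t: 29.85
tcp_pos: [0.6842, 0.207, 0.2641]
tool_rot: [-0.11, 0.994, 0.0, 0.001]
force: [0.2, 0.9, 0.8]
finger_gap: -0.001
gripper_force: 0.0
t 29.85 corner rel hinge (mm) 63.4 123.1 r 138.5 F [0.2 0.9 0.8]
1.5 row [np.float64(0.0756), 0, np.float64(0.006)]
1.4 row [np.float64(0.0242), 0, np.float64(-0.0039)]
1.3 row [np.float64(0.0245), 0, np.float64(-0.0015)]
1.2 row [np.float64(0.0245), 0, np.float64(0.001)]
1.1 row [np.float64(0.0243), 0, np.float64(0.0034)]
1.0 row [np.float64(0.0238), 0, np.float64(0.0058)]
0.9 row [np.float64(0.0231), 0, np.float64(0.0082)]
0.8 row [np.float64(0.0222), 0, np.float64(0.0105)]
0.7 row [np.float64(0.0211), 0, np.float64(0.0126)]
0.6 row [np.float64(0.0197), 0, np.float64(0.0147)]
0.5 row [np.float64(0.0181), 0, np.float64(0.0166)]
0.4 row [np.float64(0.0164), 0, np.float64(0.0183)]
0.3 row [np.float64(0.0145), 0, np.float64(0.0198)]
0.2 row [np.float64(0.0124), 0, np.float64(0.0212)]
0.1 row [np.float64(0.0102), 0, np.float64(0.0223)]
-0.0 row [np.float64(0.008), 0, np.float64(0.0232)]
```

```bash
python3 -m crank '[{"dp":[0.02,0,0.006],"delta_rot":[0,0,0],"fingers":-1},{"dp":[0.018,0,0],"delta_rot":[0,0,0],"fingers":-1},{"dp":[0.014,0,0],"delta_rot":[0,0,0],"fingers":-1},{"dp":[0.012,0,0],"delta_rot":[0,0,0],"fingers":-1},{"dp":[0.012,0,0],"delta_rot":[0,0,0],"fingers":-1},{"dp":[0.012,0,-0.002],"delta_rot":[0,0,0],"fingers":-1},{"dp":[0.012,0,-0.002],"delta_rot":[0,0,0],"fingers":-1},{"dp":[0.012,0,-0.001],"delta_rot":[0,0,0],"fingers":-1},{"dp":[0.012,0,-0.001],"delta_rot":[0,0,0],"fingers":-1},{"dp":[0.012,0,0],"delta_rot":[0,0,0],"fingers":-1},{"dp":[0.012,0,0.001],"delta_rot":[0,0,0],"fingers":-1}]'
python3 - <<'E'
from h import *
lid()
m,im,d=snap("side","s1"); m,im2,d=snap("wrist")
cv2.imwrite('pics/duo.png',np.hstack([cv2.resize(im[100:300,80:330],(500,400)),cv2.resize(im2,(300,400))])[:,:,::-1])
E
```

```text
t: 30.77
tcp_pos: [0.6114, 0.1906, 0.2622]
tool_rot: [-0.11, 0.994, -0.0, -0.0]
force: [1.1, 0.0, 1.5]
finger_gap: -0.0
gripper_force: 0.7
t 30.7667 corner rel hinge (mm) -11.2 121.2 r 121.8 F [1.1 0.  1.5]
1.5 row [np.float64(-0.0736), 0, np.float64(0.0023)]
1.4 row [np.float64(0.0242), 0, np.float64(-0.0039)]
1.3 row [np.float64(0.0245), 0, np.float64(-0.0015)]
1.2 row [np.float64(0.0245), 0, np.float64(0.001)]
1.1 row [np.float64(0.0243), 0, np.float64(0.0034)]
1.0 row [np.float64(0.0238), 0, np.float64(0.0058)]
0.9 row [np.float64(0.0231), 0, np.float64(0.0082)]
0.8 row [np.float64(0.0222), 0, np.float64(0.0105)]
0.7 row [np.float64(0.0211), 0, np.float64(0.0126)]
0.6 row [np.float64(0.0197), 0, np.float64(0.0147)]
0.5 row [np.float64(0.0181), 0, np.float64(0.0166)]
0.4 row [np.float64(0.0164), 0, np.float64(0.0183)]
0.3 row [np.float64(0.0145), 0, np.float64(0.0198)]
0.2 row [np.float64(0.0124), 0, np.float64(0.0212)]
0.1 row [np.float64(0.0102), 0, np.float64(0.0223)]
-0.0 row [np.float64(0.008), 0, np.float64(0.0232)]
```

View pics/duo.png

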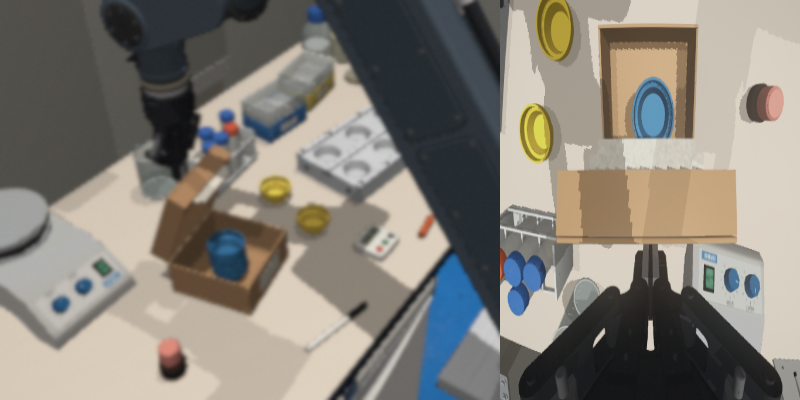

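The finger is pushing the lid forward and the lid is at about 1.2 rad. The carton stays put and the stack stands inside it. Following the arc down.

```bash
python3 -m crank '[{"dp":[0.012,0,0.0015],"delta_rot":[0,0,0],"fingers":-1},{"dp":[0.012,0,0.002],"delta_rot":[0,0,0],"fingers":-1},{"dp":[0.012,0,0.0027],"delta_rot":[0,0,0],"fingers":-1},{"dp":[0.012,0,0.003],"delta_rot":[0,0,0],"fingers":-1},{"dp":[0.0116,0,0.0038],"delta_rot":[0,0,0],"fingers":-1},{"dp":[0.0115,0,0.0044],"delta_rot":[0,0,0],"fingers":-1},{"dp":[0.0112,0,0.005],"delta_rot":[0,0,0],"fingers":-1},{"dp":[0.011,0,0.0055],"delta_rot":[0,0,0],"fingers":-1},{"dp":[0.0107,0,0.006],"delta_rot":[0,0,0],"fingers":-1},{"dp":[0.0104,0,0.0066],"delta_rot":[0,0,0],"fingers":-1}]'
python3 -m crank '[{"dp":[0.01,0,0.0071],"delta_rot":[0,0,0],"fingers":-1},{"dp":[0.0097,0,0.0076],"delta_rot":[0,0,0],"fingers":-1},{"dp":[0.0092,0,0.0081],"delta_rot":[0,0,0],"fingers":-1},{"dp":[0.0089,0,0.0085],"delta_rot":[0,0,0],"fingers":-1},{"dp":[0.0084,0,0.009],"delta_rot":[0,0,0],"fingers":-1},{"dp":[0.008,0,0.0093],"delta_rot":[0,0,0],"fingers":-1},{"dp":[0.0075,0,0.0098],"delta_rot":[0,0,0],"fingers":-1},{"dp":[0.007,0,0.01],"delta_rot":[0,0,0],"fingers":-1}]'
python3 - <<'E'
from h import *
lid()
E
```

```text
t: 31.7
tcp_pos: [0.5555, 0.1782, 0.2418]
tool_rot: [-0.11, 0.994, -0.0, -0.0]
force: [-0.0, 0.1, 0.6]
finger_gap: 0.001
gripper_force: 0.5
t: 32.37
tcp_pos: [0.5221, 0.1708, 0.2067]
tool_rot: [-0.11, 0.994, 0.0, -0.0]
force: [0.0, 0.1, 1.5]
finger_gap: -0.002
gripper_force: 0.5
t 32.3667 corner rel hinge (mm) -102.7 65.7 r 121.9 F [0.  0.1 1.5]
1.5 row [np.float64(-0.2565), 0, np.float64(-0.1089)]
1.4 row [np.float64(0.0242), 0, np.float64(-0.0039)]
1.3 row [np.float64(0.0245), 0, np.float64(-0.0015)]
1.2 row [np.float64(0.0245), 0, np.float64(0.001)]
1.1 row [np.float64(0.0243), 0, np.float64(0.0034)]
1.0 row [np.float64(0.0238), 0, np.float64(0.0058)]
0.9 row [np.float64(0.0231), 0, np.float64(0.0082)]
0.8 row [np.float64(0.0222), 0, np.float64(0.0105)]
0.7 row [np.float64(0.0211), 0, np.float64(0.0126)]
0.6 row [np.float64(0.0197), 0, np.float64(0.0147)]
0.5 row [np.float64(0.0181), 0, np.float64(0.0166)]
0.4 row [np.float64(0.0164), 0, np.float64(0.0183)]
0.3 row [np.float64(0.0145), 0, np.float64(0.0198)]
0.2 row [np.float64(0.0124), 0, np.float64(0.0212)]
0.1 row [np.float64(0.0102), 0, np.float64(0.0223)]
-0.0 row [np.float64(0.008), 0, np.float64(0.0232)]
```

```bash
python3 -m crank '[{"dp":[0.006,0,0.0105],"delta_rot":[0,0,0],"fingers":-1},{"dp":[0.005,0,0.0108],"delta_rot":[0,0,0],"fingers":-1},{"dp":[0.005,0,0.011],"delta_rot":[0,0,0],"fingers":-1},{"dp":[0.004,0,0.011],"delta_rot":[0,0,0],"fingers":-1},{"dp":[0,0,0],"delta_rot":[0,0,0],"fingers":-1}]'
python3 -m crank '[{"dp":[0.003,0,0.008],"delta_rot":[0,0,0],"fingers":-1},{"dp":[0.002,0,0.006],"delta_rot":[0,0,0],"fingers":-1},{"dp":[0,0,0],"delta_rot":[0,0,0],"fingers":-1}]'
python3 -m crank '[{"dp":[0,0,0.004],"delta_rot":[0,0,0],"fingers":-1},{"dp":[0,0,0],"delta_rot":[0,0,0],"fingers":-1},{"dp":[0,0,0],"delta_rot":[0,0,0],"fingers":-1}]'
python3 - <<'E'
from h import *
lid()
E
```

```text
t: 32.78
tcp_pos: [0.5119, 0.1685, 0.1843]
tool_rot: [-0.11, 0.994, 0.0, -0.001]
force: [-0.5, 0.0, -0.2]
finger_gap: -0.0
gripper_force: 0.0
t: 33.03
tcp_pos: [0.5103, 0.1681, 0.1781]
tool_rot: [-0.11, 0.994, -0.0, -0.0]
force: [1.1, -0.1, 0.8]
finger_gap: 0.003
gripper_force: 0.0
t: 33.28
tcp_pos: [0.5106, 0.1682, 0.1766]
tool_rot: [-0.11, 0.994, 0.0, 0.0]
force: [-0.0, -0.2, -0.7]
finger_gap: -0.002
gripper_force: 0.0
t 33.2833 corner rel hinge (mm) -114.5 35.6 r 119.9 F [-0.  -0.2 -0.7]
1.5 row [np.float64(-0.2801), 0, np.float64(-0.169)]
1.4 row [np.float64(0.0242), 0, np.float64(-0.0039)]
1.3 row [np.float64(0.0245), 0, np.float64(-0.0015)]
1.2 row [np.float64(0.0245), 0, np.float64(0.001)]
1.1 row [np.float64(0.0243), 0, np.float64(0.0034)]
1.0 row [np.float64(0.0238), 0, np.float64(0.0058)]
0.9 row [np.float64(0.0231), 0, np.float64(0.0082)]
0.8 row [np.float64(0.0222), 0, np.float64(0.0105)]
0.7 row [np.float64(0.0211), 0, np.float64(0.0126)]
0.6 row [np.float64(0.0197), 0, np.float64(0.0147)]
0.5 row [np.float64(0.0181), 0, np.float64(0.0166)]
0.4 row [np.float64(0.0164), 0, np.float64(0.0183)]
0.3 row [np.float64(0.0145), 0, np.float64(0.0198)]
0.2 row [np.float64(0.0124), 0, np.float64(0.0212)]
0.1 row [np.float64(0.0102), 0, np.float64(0.0223)]
-0.0 row [np.float64(0.008), 0, np.float64(0.0232)]
```

Nearly shut. Pressing on until it resists firmly.

```bash
for i in 1; do python3 -m crank '[{"dp":[0,0,0.004],"delta_rot":[0,0,0],"fingers":-1},{"dp":[0,0,0],"delta_rot":[0,0,0],"fingers":-1},{"dp":[0,0,0],"delta_rot":[0,0,0],"fingers":-1}]' | grep -E "tcp|force:"; done
python3 -m crank '[{"dp":[0,0,0.004],"delta_rot":[0,0,0],"fingers":-1},{"dp":[0,0,0],"delta_rot":[0,0,0],"fingers":-1},{"dp":[0,0,0],"delta_rot":[0,0,0],"fingers":-1}]' | grep -E "tcp|force:"
python3 - <<'E'
from h import *
m,im,d=snap("side","s2")
cv2.imwrite('pics/s2c.png',cv2.resize(im[180:300,130:260,::-1],None,fx=4,fy=4,interpolation=cv2.INTER_CUBIC))
E
```

```text
tcp_pos: [0.5105, 0.1682, 0.1746]
force: [-0.3, 0.4, -0.6]
gripper_force: 0.0
tcp_pos: [0.5105, 0.1681, 0.1727]
force: [0.0, 0.1, 1.3]
gripper_force: 0.7
```

View pics/s2c.png

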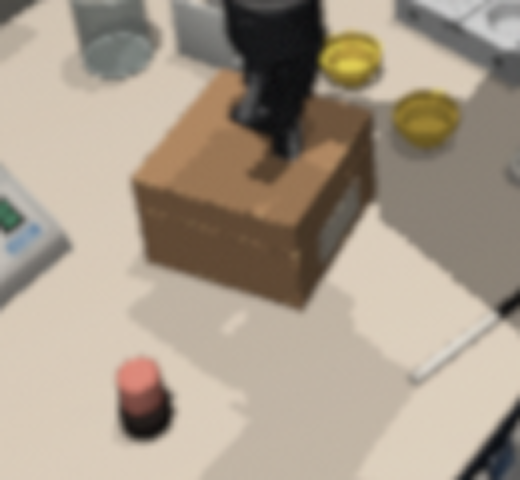

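The lid looks almost flush, with the finger about at its contact point. Pressing a few more small steps.

```bash

python3 -m crank '[{"dp":[0,0,0.004],"delta_rot":[0,0,0],"fingers":-1},{"dp":[0,0,0],"delta_rot":[0,0,0],"fingers":-1},{"dp":[0,0,0],"delta_rot":[0,0,0],"fingers":-1}]' | grep -E "tcp|force:"
python3 -m crank '[{"dp":[0,0,0.004],"delta_rot":[0,0,0],"fingers":-1},{"dp":[0,0,0],"delta_rot":[0,0,0],"fingers":-1},{"dp":[0,0,0],"delta_rot":[0,0,0],"fingers":-1}]' | grep -E "tcp|force:"
python3 -m crank '[{"dp":[0,0,0.004],"delta_rot":[0,0,0],"fingers":-1},{"dp":[0,0,0],"delta_rot":[0,0,0],"fingers":-1},{"dp":[0,0,0],"delta_rot":[0,0,0],"fingers":-1}]' | grep -E "tcp|force:"
```

```text
tcp_pos: [0.5105, 0.1682, 0.1724]
force: [-3.3, -1.0, 13.8]
gripper_force: 7.2
tcp_pos: [0.5104, 0.1682, 0.1722]
force: [-6.0, -0.8, 26.6]
gripper_force: 13.5
tcp_pos: [0.5103, 0.1682, 0.1719]
force: [-9.1, -1.8, 39.1]
gripper_force: 19.7
```

The lid hit a firm stop with the tip at about z = 0.10, so it's shut. Retracting and checking.

```bash
python3 -m crank '[{"dp":[0,0,-0.01],"delta_rot":[0,0,0],"fingers":-1},{"dp":[0,0,-0.03],"delta_rot":[0,0,0],"fingers":-1},{"dp":[0,0,-0.06],"delta_rot":[0,0,0],"fingers":-1},{"dp":[0,0,-0.08],"delta_rot":[0,0,0],"fingers":-1},{"dp":[0,0,-0.08],"delta_rot":[0,0,0],"fingers":-1},{"dp":[0,-0.07,0],"delta_rot":[0,0,0],"fingers":-1},{"dp":[0,-0.08,0],"delta_rot":[0,0,0],"fingers":-1},{"dp":[0,-0.08,0],"delta_rot":[0,0,0],"fingers":-1},{"dp":[0,-0.08,0],"delta_rot":[0,0,0],"fingers":-1},{"dp":[0,-0.06,0],"delta_rot":[0,0,0],"fingers":-1},{"dp":[0,0,0],"delta_rot":[0,0,0],"fingers":-1},{"dp":[0,0,0],"delta_rot":[0,0,0],"fingers":-1}]'
python3 - <<'E'
from h import *
m,im,d=snap("top","t2"); v,u=np.mgrid[140:215,135:215]; w=cast(m,u,v,d=d[140:215,135:215])
ex=np.array([.973,.230]); ey=np.array([-.230,.973]); q=w[:,:2]-[.541,.172]; a,b=q@ex,q@ey
for lo in(-.06,-.03,0,.03,.05): k=(a>lo-.01)&(a<lo+.01)&(abs(b)<.05); print(lo,k.sum(),np.median(w[k,2]).round(4))
k=w[:,2]>.08; print(a[k].min(),a[k].max(),b[k].min(),b[k].max())
E
```

```text
t: 35.58
tcp_pos: [0.551, -0.0141, 0.2963]
tool_rot: [-0.108, 0.994, 0.0, -0.0]
force: [-0.9, 0.3, 0.8]
finger_gap: -0.002
gripper_force: 0.0
-0.06 125 0.1029
-0.03 153 0.1021
0 187 0.1017
0.03 199 0.1017
0.05 198 0.102
-0.2458436238031811 0.07542184058580864 -0.1997129712958392 0.07500349692713651
```

```bash
python3 -c "
from station import manip
print(manip.sign_off())"
```

```text
the job is handed in; nothing more can be done
None
```

All four blue cups are nested upright on the cup in the carton. The lid is shut (its top measured level at about 102 mm), the timer, vial and rack were left alone, and the job was handed in with no verdict shown.

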